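# Empty the woodblock engraver's catch tray and park the machine

## Robot

A 6-joint arm with a two-finger parallel gripper is mounted at the origin on the work surface. World frame = base frame: x ahead of the robot, y to its left, z up, the work surface at z = 0. Lengths are in m, angles in rad, forces in N, time in s.
With the tool pointing down it reaches from about 0.275 to 0.75 m from the base axis. Payload 10.2 kg.
Tool frame: the origin (TCP) lies at the very end of the fingers, on their centre line; the grasp point (between the pads) lies 19 mm behind it (arm.tcp_to_grasp is the distance from the TCP to the grasp point, in m); z points along the fingers, y is the direction in which the jaws open and shut (so a half turn about z gives the same grasp; the last joint's range is limited). The gripper opens to 85 mm and grips with 20 to 120 N. Pads are 22 mm wide; open, the fingers measure 114 mm over their backs; the gripper's body (76 mm by 85 mm) begins 54 mm behind the grasp point. The pads swing forward as they close: fully open they stand 13 mm farther back than shut.
Start: joints at [-1.438, 0.313, 1.498, -0, 1.331, -0.223], TCP at [0.183, -0.492, 0.231] pointing down, gripper open.
Joint ranges: [-2.94, 2.94], [-0.97, 2.17], [0.19, 2.56], [-1.23, 4.37], [0.02, 3.11], [-2.88, 2.88]. Speed limits (rad/s): [2.39, 2.39, 3.01, 3.14, 3.14, 3.14].

## Interface

Orientations are given as a unit quaternion [x, y, z, w].
In Python, from plant import status, vision, arm gives the robot as it stands. The module is installed in compiled form; this text tells all that it offers.
- The arm moves only by the shell command python3 -m inch 'ROWS'. ROWS is JSON, a list that holds one entry, the list of rows, each a list of 7 numbers: the shift along the world's x, y, z in m, then the turn, a rotation vector about the world's x, y, z in units of 5 degrees (1.0 is 5 degrees), then the finger opening in m, from 0 to 0.0854. In form: [[[x, y, z, wx, wy, wz, jaw], ...]]. A call has 1 to 20 rows; each row shifts and turns the pose as measured when the row begins; what a row does not reach is not made up. A row lasts 1/12 s, in which the tool goes at most 41.7 mm and 7.16 degrees, less where a joint would pass 70% of its speed; a pose out of reach is approached as far as the arm can. A call is refused whole if a number of a shift passes 0.0417 or a number of a turn 1, either way. A call with a gripper value outside its range is refused whole. The fingers move at their own pace and stop on an object; the grip force is fixed at half the most. Time passes only in rows, so rows that do not move let the fingers close. It gives the time, the measured TCP pose, the force and the opening at its end, in the units of the state.
- status.get_obs(): the state, without advancing time (a new reading comes with each control period).
- vision.grab_frame(name): name is "scene" or "top"; returns (picture, depth): 384x512x3 uint8, red, green, blue; 384x512 float32, m along the optical axis (not along the pixel's ray), 0 where there is no reading.
- vision.camera_info(name): a dict with "intrinsics" (3x3 intrinsics, pixels), "R" (3x3) and "t" (3): a world point X has camera coordinates R X + t. Camera axes: x right, y down, z forward; pixel columns grow to the right and rows downward; lengths in m; the calibration is good to about 2 mm. A picture is of the moment at which its call begins. camera_info takes no time and is no camera call.
- arm.finish_job(): hands the job in, once; it reports no verdict.
The state is a dict: "time_s": time; "joints": joint angles; "joint_velocities": joint speeds; "joint_torque": joint torques, N m; "position": TCP position; "orientation": TCP orientation; "contact_force": force on the tool from outside, world axes, zero at the start; "wrist_torque": the same for the moment, N m; "opening": finger opening in m.
Only numpy, scipy, OpenCV 4.12 (cv2) and the standard library are available. Lean on these libraries where they do the work, as an engineer would, in place of code of your own. Each camera call takes 0.05 s, during which the arm holds its last target.

## Task

First raise the engraver's lift lever all the way and leave it up; only then collect every finished woodblock from the catch tray into the grey tote, each lying flat on the tote's floor, none stacked, leaning or left elsewhere. When all are in, push the lift lever back down fully, and after that turn the lock collar on top of the machine until its arm lies over the white lock mark. Leave the gouge, phone and ink bottle as they are.

Things in the scene. Friction and masses are not known exactly. Their poses are not given: they have to be found in the camera images.
- machine: Benchtop woodblock engraving machine, fixed. Grey base 220 x 160 x 30 mm; origin under the base's centre; own x points away from the robot, own y to the robot's left at yaw 0 (yaw varies). A 100 x 120 mm column stands on its rear half, top 165 mm high, with a 136 mm steel disc on it (top at 175 mm). A black head housing (up to 160 mm high) juts 55 mm from the column's front at own x = -0.05.
- lift_lever (a joint): The lift lever on the head: a crank on the left (+y) side of the head whose pivot is level and along the machine's y axis. 0 = fully down (arm droops 22 deg below level towards the robot, graver on the work), 1.0 = fully up (36 deg above level). At angle q the arm's slope above level is q - 0.38 rad. Stiff: stays where it is left; about 3 N at the bar moves it.
- lever_bar (a point): Point to grip on the lever's cross bar: a round black bar 12 mm thick and 68 mm long, parallel to the pivot, on the arm's end 78 mm from the pivot; this point is on the bar's axis, 40 mm from the arm's plane, 24 mm from the bar's free end (own y is the bar's axis). About 55 mm or more of free height under it.
- lever_pivot (a point): Point on the lever's pivot axis level with lever_bar along the machine's y; the bar point circles round it at 78 mm in the machine's x-z plane.
- collar (a joint): The captive lock collar on top of the column: an aluminium ring with one radial arm that carries an upright steel pin. Turns counter-clockwise seen from above as it grows, 0 to 1.7; locked when the arm lies over the white mark, at 1.25. Stiff: stays where left; about 2 N at the pin moves it.
- collar_pin (a point): Point to grip on the collar's upright round steel pin, 12 mm thick, 50 mm from the collar's axis. This point is 215 mm above the bench; the pin's top is at 237 mm and the arm below it ends at 190 mm.
- collar_axis (a point): Point on the collar's vertical turning axis, at 215 mm height (a steel stub 32 mm thick stands there up to 240 mm).
- lock_mark (a point): Where the collar pin's point stands when the collar is locked: 50 mm from the axis, above the white line on the disc; a white block sits on the disc's rim in line with it.
- catch_tray: Shallow steel catch tray beside the machine (on its -y side), fixed, 290 (own x) x 170 (own y) mm outside; walls 5 mm thick, 12 mm high; floor 4 mm thick. Origin under its centre.
- tote: Grey plastic tote, fixed, 290 (own x) x 180 (own y) mm outside; walls 5 mm thick, 45 mm high (a 12 mm flange juts outward at each short end); floor 4 mm thick. Origin under its centre.
- tote_floor (a point): Centre of the tote's inner floor (280 x 170 mm), axes as the tote.
- block0: Finished woodblock, light wood with a black inked, carved face; rectangular, 60 (own x) x 36 (own y) mm, 24 mm thick; origin at its centre; own z normal to its faces. About 45 g. May be absent (None from the start).
- block1: Finished woodblock, light wood with a black inked, carved face; rectangular, 60 (own x) x 36 (own y) mm, 24 mm thick; origin at its centre; own z normal to its faces. About 45 g. May be absent (None from the start).
- block2: Finished woodblock, light wood with a black inked, carved face; rectangular, 60 (own x) x 36 (own y) mm, 24 mm thick; origin at its centre; own z normal to its faces. About 45 g. May be absent (None from the start).
- block3: Finished woodblock, light wood with a black inked, carved face; square, 44 x 44 mm, 24 mm thick; origin at its centre; own z normal to its faces. About 45 g. May be absent (None from the start).
- block4: Finished woodblock, light wood with a black inked, carved face; square, 44 x 44 mm, 24 mm thick; origin at its centre; own z normal to its faces. About 45 g. May be absent (None from the start).
- block5: Finished woodblock, light wood with a black inked, carved face; round-ended (arched), 58 (own x, -29 to +29, the +x end a half round) x 36 (own y) mm, 24 mm thick; origin at its centre; own z normal to its faces. About 45 g. May be absent (None from the start).
- gouge: Bystander: a yellow-handled gouge, 165 mm long, 22 mm thick, lying on the bench; origin under its handle's middle.
- phone: Bystander: a phone, 145 x 70 x 9 mm, lying on the bench; origin under its centre.
- ink_bottle: Bystander: a black ink bottle with a red cap, 64 mm across, 150 mm high; origin under its base.

How it is judged:
By the outcome, as a careful person would: the job done as asked, in the order asked, and still so for the second after the job is handed in, with the robot touching nothing.
Of block0, block1, block2, block3, block4, block5 only 4 to 6 are there at a start; the rules pass over those that are not, and their reading is None.
At some moment in a run one of block0, block1, block2, block3, block4, block5 may be knocked a few centimetres aside while the robot is not near it.
Once in a run the grip may slacken for a moment while it holds something.
It also fails if it takes over 210 s, if anything falls off the work surface, if the arm or the gripper's body presses on something with over 40 N, if the wrist force passes 120 N, or if a joint passes its speed limit or range.

## Working session

There is one attempt and no reset: what is moved stays moved. The work goes in short steps, Python scripts to look and compute and a shell command to move; the robot and the scene stay as the last step left them, time stands still between calls to the robot, and variables do not carry over. Pictures are saved under pics/ and viewed, and the job is handed in when it is done.

```bash
ls; mkdir -p pics; cat > h.py <<'E'
from plant import status, vision, arm
import numpy as np, cv2
from scipy.spatial.transform import Rotation as R
def snap(cam,name,save=True):
    p,d=vision.grab_frame(cam); np.savez('pics/'+name+'.npz',p=p,d=d)
    cv2.imwrite('pics/'+name+'.png',cv2.resize(p[:,:,::-1],(800,600),interpolation=cv2.INTER_CUBIC) if save=='big' else p[:,:,::-1]); return p,d
def load(name):
    f=np.load('pics/'+name+'.npz'); return f['p'],f['d']
def cloud(d,cam):
    c=vision.camera_info(cam);K=np.array(c['intrinsics']);Rm=np.array(c['R']);t=np.array(c['t'])
    v,u=np.mgrid[:d.shape[0],:d.shape[1]]
    X=np.stack([(u-K[0,2])/K[0,0]*d,(v-K[1,2])/K[1,1]*d,d],-1)
    W=(X-t)@Rm
    W[d<=0]=np.nan
    return W
def ray(u,v,z,cam):
    c=vision.camera_info(cam);K=np.array(c['intrinsics']);Rm=np.array(c['R']);t=np.array(c['t'])
    o=-Rm.T@t; r=Rm.T@np.array([(u-K[0,2])/K[0,0],(v-K[1,2])/K[1,1],1])
    return o+r*(z-o[2])/r[2]
def proj(X,cam):
    c=vision.camera_info(cam);x=np.array(c['R'])@np.array(X)+np.array(c['t']);q=np.array(c['intrinsics'])@x;return q[:2]/q[2]
E
python3 - <<'E'
from h import *
for c in('scene','top'):
    snap(c,c+'0','big'); i=vision.camera_info(c); print(c,np.round(-np.array(i['R']).T@np.array(i['t']),3),np.round(i['R'],2).tolist())
o=status.get_obs(); print({k:np.round(v,3).tolist() for k,v in o.items()})
E
```

```text
pics
scene [1.21  0.153 0.58 ] [[-0.2, 0.98, 0.02], [0.57, 0.13, -0.81], [-0.8, -0.15, -0.58]]
top [0.486 0.046 1.071] [[-0.03, -1.0, 0.0], [-0.99, 0.03, -0.11], [0.11, -0.0, -0.99]]
{'time_s': 0.1, 'joints': [-1.438, 0.313, 1.498, -0.0, 1.331, -0.223], 'joint_velocities': [0.001, -0.001, -0.003, -0.001, -0.001, -0.0], 'joint_torque': [0.004, -41.29, -26.014, -0.0, 0.003, -0.0], 'position': [0.183, -0.492, 0.231], 'orientation': [0.984, 0.177, 0.0, -0.001], 'contact_force': [0.896, -0.185, -0.302], 'wrist_torque': [-0.022, 0.059, 0.018], 'opening': 0.085}
```

View pics/top0.png

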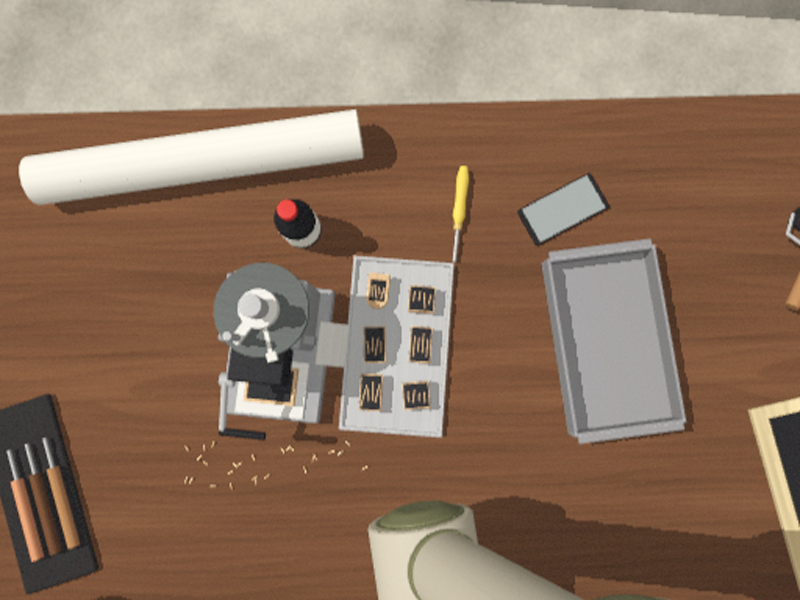

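View pics/scene0.png

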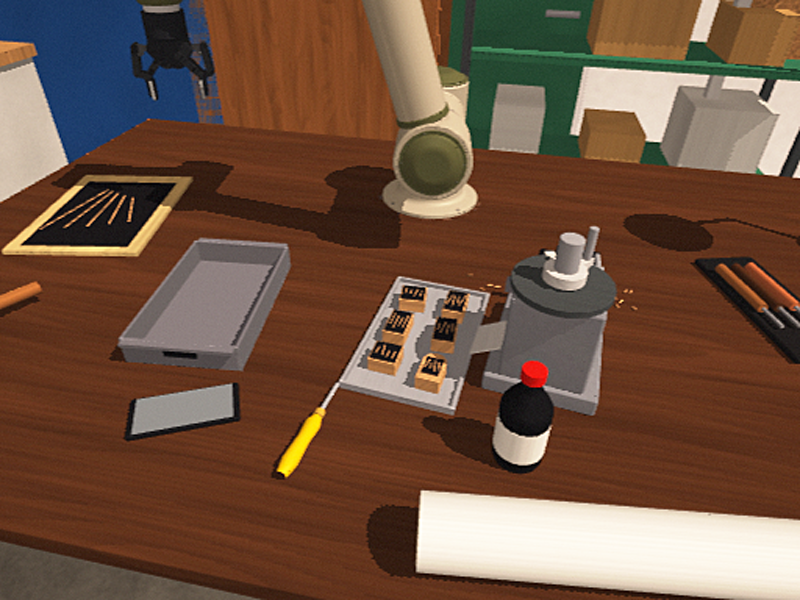

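```bash
python3 - <<'E'
from h import *
p,d=load('top0'); 
cv2.imwrite('pics/z1.png',cv2.resize(p[160:290,125:295,::-1],None,fx=4.5,fy=4.5,interpolation=cv2.INTER_CUBIC))
W=cloud(d,'top')
np.set_printoptions(precision=3,suppress=True)
# height map stats: tote, tray, machine
def rect(m,name):
    pts=W[m][:,:2]; pts=pts[~np.isnan(pts).any(1)].astype(np.float32)
    print(name,len(pts),cv2.minAreaRect(pts))
z=W[...,2]; 
u=np.arange(512)[None]*np.ones((384,1)); v=np.arange(384)[:,None]*np.ones((1,512))
r=(u>345)&(u<442)&(v>150)&(v<287)
rect(r&(z>0.035)&(z<0.055),'tote')
r=(u>213)&(u<293)&(v>160)&(v<282)
print(np.histogram(z[r],bins=np.arange(-0.005,0.05,0.0025)))
rect(r&(z>0.0025)&(z<0.016),'tray')
m=(r&(z>0.022)&(z<0.036)).astype(np.uint8)
n,l,s,c=cv2.connectedComponentsWithStats(m)
for i in range(1,n):
    if s[i,4]>30: print(c[i],s[i,4],np.nanmedian(z[l==i])); rect(l==i,'b')
E
```

```text
tote 1644 ((0.5220068097114563, -0.28830111026763916), (0.313114196062088, 0.18343889713287354), 6.176904201507568)
(array([ 197,  814, 1693, 2387, 1402,  319,  299,  270,   88,   46,   63,
        110,  502,  883,  391,   48,    1,    0,    0,    0,    0]), array([-0.005, -0.003,  0.   ,  0.002,  0.005,  0.008,  0.01 ,  0.013,
        0.015,  0.017,  0.02 ,  0.022,  0.025,  0.028,  0.03 ,  0.033,
        0.035,  0.038,  0.04 ,  0.043,  0.045,  0.048]))
tray 4718 ((0.5238381028175354, 0.06987299770116806), (0.20865482091903687, 0.3154667317867279), 88.37126922607422)
[241.226 184.524] 292 0.028230323376921974
b 292 ((0.6146818399429321, 0.09697561711072922), (0.03582949936389923, 0.05809770151972771), 82.68172454833984)
[269.434 190.573] 286 0.02857538571825803
b 286 ((0.5982451438903809, 0.024285050109028816), (0.04355965554714203, 0.043938301503658295), 82.61174774169922)
[215.321 219.222] 81 0.024446939175055752
b 81 ((0.5258443355560303, 0.16311416029930115), (0.012859192676842213, 0.06704190373420715), 88.80760955810547)
[239.541 219.7  ] 327 0.028536882827141737
b 327 ((0.5253890752792358, 0.1034945622086525), (0.03392629697918892, 0.05936295539140701), 88.66627502441406)
[268.696 219.712] 326 0.028630268165321937
b 326 ((0.5226543545722961, 0.028422866016626358), (0.03583100438117981, 0.05963614583015442), 84.62134552001953)
[236.919 250.382] 335 0.028694199371163385
b 335 ((0.44649580121040344, 0.11172474920749664), (0.03610453009605408, 0.05829056352376938), 88.29110717773438)
[265.843 252.247] 300 0.028528688019797743
b 300 ((0.4401794373989105, 0.037920162081718445), (0.043678753077983856, 0.04380929097533226), 3.403507947921753)
```

View pics/z1.png

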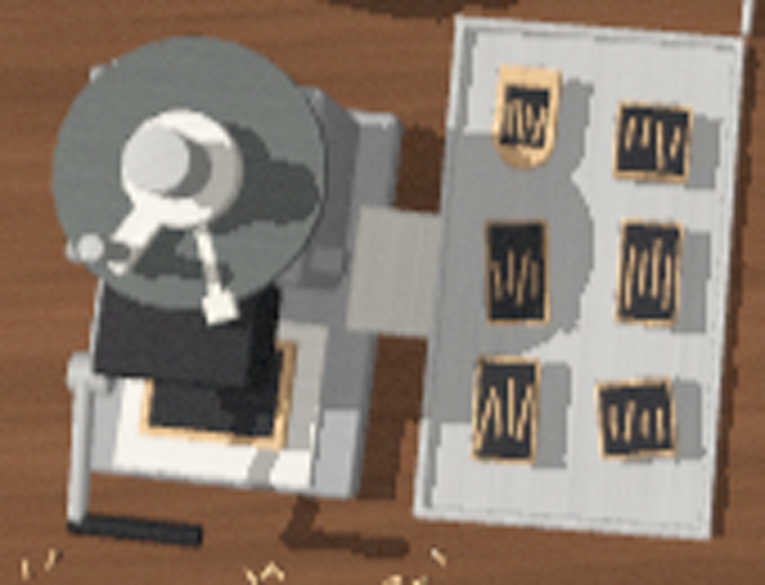

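```bash
python3 - <<'E'
from h import *
np.set_printoptions(precision=4,suppress=True)
p,d=load('top0'); W=cloud(d,'top'); z=W[...,2]
def box(u0,u1,v0,v1,z0,z1,name,dark=None):
    m=np.zeros(z.shape,bool); m[v0:v1,u0:u1]=1; m&=(z>z0)&(z<z1)
    if dark: m&=(p.max(-1)<dark)
    P=W[m]; print(name,len(P),P.mean(0),P.min(0),P.max(0),cv2.minAreaRect(P[:,:2].astype(np.float32))); return P
box(135,175,265,290,0.05,0.2,'bar')
box(150,175,268,290,0.05,0.2,'bar-right')
box(125,160,235,285,0.05,0.2,'bar+arm')
D=box(130,205,160,235,0.165,0.18,'disc')
print(cv2.minEnclosingCircle(D[:,:2].astype(np.float32)))
box(140,180,180,215,0.230,0.25,'stub')
box(130,152,205,225,0.20,0.25,'pin')
box(165,180,220,240,0.17,0.21,'markblock')
box(130,190,220,260,0.15,0.163,'head')
box(140,220,180,290,0.024,0.034,'base')
# machine yaw from base right edge, tray edges
ps,ds=load('scene0'); 
cv2.imwrite('pics/z2.png',cv2.resize(ps[130:270,300:420,::-1],None,fx=5,fy=4.2,interpolation=cv2.INTER_CUBIC))
E
```

```text
bar 198 [0.3995 0.3023 0.1247] [0.3865 0.2634 0.1174] [0.4236 0.3298 0.134 ] ((0.40473029017448425, 0.2965035140514374), (0.06866730004549026, 0.031181422993540764), 82.66403198242188)
bar-right 105 [0.3939 0.2852 0.1237] [0.3865 0.2634 0.1174] [0.4017 0.3077 0.1281] ((0.39361757040023804, 0.28606611490249634), (0.04515362158417702, 0.011760025285184383), 82.14331817626953)
bar+arm 444 [0.4466 0.308  0.136 ] [0.39   0.2762 0.05  ] [0.4913 0.3298 0.1645] ((0.44189000129699707, 0.30411770939826965), (0.04864804819226265, 0.10275338590145111), 83.7123794555664)
disc 2274 [0.5732 0.2524 0.1751] [0.4952 0.1886 0.165 ] [0.6398 0.3226 0.1799] ((0.5696882009506226, 0.2550702393054962), (0.1409689337015152, 0.13424405455589294), 6.832521915435791)
((0.5662914514541626, 0.2560272216796875), 0.07670363038778305)
stub 211 [0.5698 0.2574 0.2396] [0.5337 0.2403 0.2305] [0.5891 0.291  0.2431] ((0.5572660565376282, 0.2630707919597626), (0.031151846051216125, 0.06541797518730164), 65.05253601074219)
pin 49 [0.5329 0.2841 0.2298] [0.5277 0.2802 0.2043] [0.5389 0.291  0.24  ] ((0.5329936146736145, 0.2858506739139557), (0.010109633207321167, 0.011627591215074062), 60.44316101074219)
markblock 134 [0.5135 0.2444 0.1754] [0.5005 0.2283 0.1702] [0.5231 0.2604 0.1796] ((0.5116457939147949, 0.24460084736347198), (0.032158028334379196, 0.022065697237849236), 88.46997833251953)
head 630 [0.4893 0.2656 0.1598] [0.4648 0.2114 0.1501] [0.52   0.3094 0.163 ] ((0.49667301774024963, 0.2606828212738037), (0.09285473078489304, 0.057499080896377563), 83.18570709228516)
base 1381 [0.4824 0.2261 0.0303] [0.4021 0.1563 0.024 ] [0.6201 0.347  0.034 ] ((0.5170859694480896, 0.25225114822387695), (0.1840822398662567, 0.21919231116771698), 82.55562591552734)
```

View pics/z2.png

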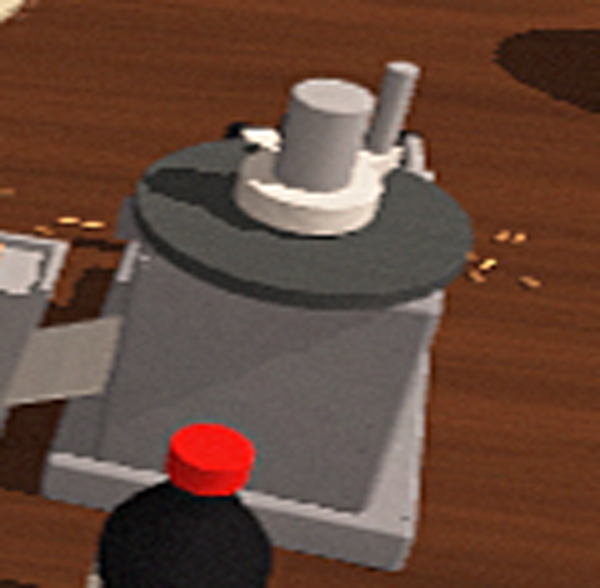

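```bash
python3 -m inch '[[[0.02,0.039,0,0,0,0.65,0.05],[0.02,0.039,0,0,0,0.65,0.05],[0.02,0.039,0,0,0,0.65,0.05],[0.02,0.039,0,0,0,0.65,0.05],[0.02,0.039,0,0,0,0.65,0.05],[0.02,0.039,0,0,0,0.65,0.05],[0.02,0.039,0,0,0,0.65,0.05],[0.02,0.039,0,0,0,0.65,0.05],[0.02,0.039,0,0,0,0.65,0.05],[0.02,0.039,0,0,0,0.65,0.05]]]'
cat > st.py <<'E'
from h import *
import sys
o=status.get_obs(); Rm=R.from_quat(o['orientation']).as_matrix(); y=Rm[:,1]; np.set_printoptions(precision=4,suppress=True)
jaw=np.degrees(np.arctan2(y[1],y[0]))
print('t %.2f'%o['time_s'],'p',np.array(o['position']),'jawang %.2f'%jaw,'z',Rm[:,2],'F',np.array(o['contact_force']),'op %.4f'%o['opening'],'J',np.array(o['joints']))
if len(sys.argv)>3:
    t=np.array([float(a) for a in sys.argv[1:4]]); print('delta',t-np.array(o['position']))
    if len(sys.argv)>4:
        dj=(float(sys.argv[4])-jaw+90)%180-90; print('turn units',dj/5)
    # tilt fix
    ax=np.cross(Rm[:,2],[0,0,-1]); print('tiltfix units',np.degrees(ax)/5)
E
python3 st.py 0.3935 0.287 0.2 -7.4
```

```text
time_s: 0.93
position: [0.368, -0.1182, 0.2272]
orientation: [0.893, 0.451, -0.001, -0.003]
contact_force: [1.0, -0.6, 0.3]
opening: 0.0498
t 0.93 p [ 0.368  -0.1182  0.2272] jawang -36.39 z [-0.0038  0.004  -1.    ] F [ 1.0164 -0.5769  0.254 ] op 0.0498 J [-0.6173  0.0067  1.8723  0.0011  1.268   0.0175]
delta [ 0.0255  0.4052 -0.0272]
turn units 5.797169837629946
tiltfix units [-0.0459 -0.0441 -0.    ]
```

```bash
python3 -m inch '[[[0.003,0.039,0,0,0,0.58,0.05],[0.003,0.039,0,0,0,0.58,0.05],[0.003,0.039,0,0,0,0.58,0.05],[0.003,0.039,0,0,0,0.58,0.05],[0.003,0.039,0,0,0,0.58,0.05],[0.003,0.039,0,0,0,0.58,0.05],[0.003,0.039,0,0,0,0.58,0.05],[0.003,0.039,0,0,0,0.58,0.05],[0.003,0.039,0,0,0,0.58,0.05],[0.002,0.035,0,0,0,0.58,0.05],[0,0.01,-0.01,0,0,0,0.05],[0,0,-0.01,0,0,0,0.05]]]'
python3 st.py 0.3935 0.287 0.11 -7.4; python3 - <<'E'
from h import *
snap('top','top1','big')
p,d=load('top1');cv2.imwrite('pics/z3.png',cv2.resize(p[160:320,90:295,::-1],None,fx=3.5,fy=3.5,interpolation=cv2.INTER_CUBIC))
E
```

```text
time_s: 1.93
position: [0.3934, 0.3049, 0.206]
orientation: [0.739, 0.674, -0.0, -0.002]
contact_force: [0.9, 0.2, 0.1]
opening: 0.0501
t 1.93 p [0.3934 0.3049 0.206 ] jawang -5.26 z [-0.0035  0.0034 -1.    ] F [0.927  0.1578 0.1438] op 0.0501 J [0.4211 0.275  1.6168 0.0048 1.2516 0.5114]
delta [ 0.0001 -0.0179 -0.096 ]
turn units -0.4278903276209263
tiltfix units [-0.0388 -0.04   -0.    ]
```

View pics/z3.png

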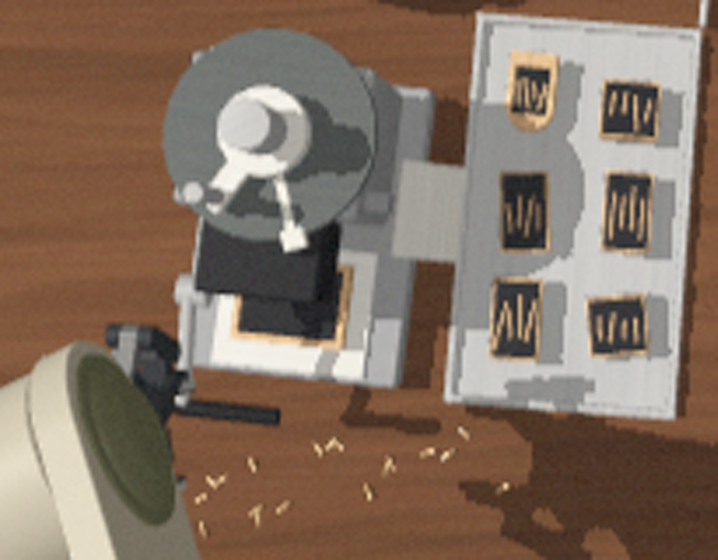

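```bash
python3 -m inch '[[[0,-0.018,0,0,0,-0.43,0.05],[0,0,-0.03,0,0,0,0.05],[0,0,-0.03,0,0,0,0.05],[0,0,-0.03,0,0,0,0.05],[0,0,-0.012,0,0,0,0.05],[0,0,0,0,0,0,0.05]]]'
python3 st.py 0.3935 0.287 0.1 -7.4
```

```text
time_s: 2.48
position: [0.3919, 0.2757, 0.0967]
orientation: [0.756, 0.655, -0.004, -0.003]
contact_force: [0.2, -0.4, 0.3]
opening: 0.05
t 2.48 p [0.3919 0.2757 0.0967] jawang -8.20 z [-0.009  -0.0007 -1.    ] F [ 0.1685 -0.4123  0.2919] op 0.0500 J [0.3665 0.3767 1.7965 0.0031 0.977  0.5079]
delta [0.0016 0.0113 0.0033]
turn units 0.15979230727222388
tiltfix units [ 0.0085 -0.1034  0.    ]
```

```bash
python3 -m inch '[[[0.0015,0.011,0.003,0,-0.1,0.15,0.05],[0,0,0,0,0,0,0.05],[0,0,0,0,0,0,0.0],[0,0,0,0,0,0,0.0],[0,0,0,0,0,0,0.0],[0,0,0,0,0,0,0.0],[0,0,0,0,0,0,0.0],[0,0,0,0,0,0,0.0]]]'
python3 st.py 0.3935 0.287 0.1 -7.4; python3 - <<'E'
from h import *
snap('top','top2','big')
p,d=load('top2');cv2.imwrite('pics/z4.png',cv2.resize(p[200:320,90:230,::-1],None,fx=4.5,fy=4.5,interpolation=cv2.INTER_CUBIC))
E
```

```text
time_s: 3.15
position: [0.3943, 0.2857, 0.1037]
orientation: [0.752, 0.659, 0.001, 0.001]
contact_force: [-0.7, 0.4, -3.0]
opening: 0.0102
t 3.15 p [0.3943 0.2857 0.1037] jawang -7.60 z [ 0.0029  0.0003 -1.    ] F [-0.6809  0.3948 -2.9523] op 0.0102 J [ 0.3862  0.3759  1.7752 -0.0009  0.9877  0.5193]
delta [-0.0008  0.0013 -0.0037]
turn units 0.03964759611157831
tiltfix units [-0.0038  0.0334  0.    ]
```

View pics/z4.png

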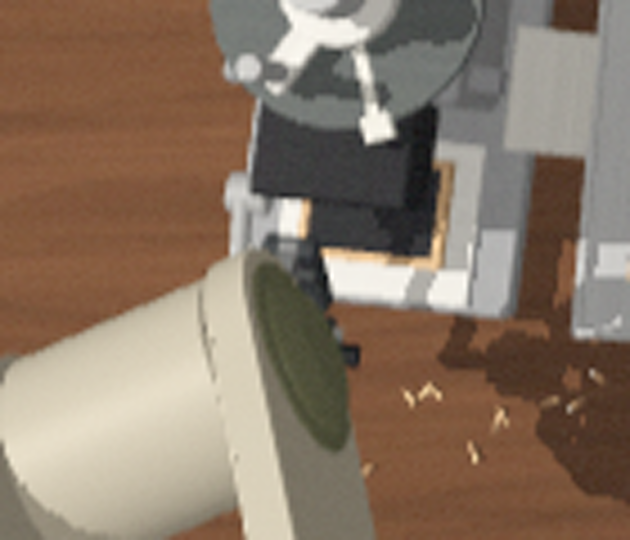

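```bash
python3 -m inch '[[[-0.0026,0.0003,0.0073,0,0,0,0],[-0.0017,0.0002,0.0076,0,0,0,0],[-0.001,0,0.0078,0,0,0,0],[-0.0003,0,0.0078,0,0,0,0]]]'
python3 st.py 0.3935 0.287 0.1 -7.4
```

```text
time_s: 3.53
position: [0.392, 0.286, 0.135]
orientation: [0.753, 0.658, 0.004, 0.003]
contact_force: [4.6, -0.1, -5.3]
opening: 0.0101
t 3.53 p [0.392 0.286 0.135] jawang -7.66 z [ 0.0104  0.0012 -0.9999] F [ 4.6311 -0.0739 -5.3045] op 0.0101 J [ 0.3899  0.3247  1.7526 -0.0033  1.0542  0.5253]
delta [ 0.0015  0.001  -0.035 ]
turn units 0.052710458906079796
tiltfix units [-0.0133  0.1194  0.    ]
```

```bash
python3 -m inch '[[[0.001,0,0.0077,0,0.1,0,0],[0.0013,0,0.0077,0,0,0,0],[0.0021,-0.0003,0.0075,0,0,0,0],[0.0028,-0.0004,0.0073,0,0,0,0]]]'
python3 st.py 0.3935 0.287 0.1 -7.4
```

```text
time_s: 3.87
position: [0.4011, 0.2847, 0.1666]
orientation: [0.753, 0.658, 0.002, 0.002]
contact_force: [7.7, 2.3, -11.7]
opening: 0.0097
t 3.87 p [0.4011 0.2847 0.1666] jawang -7.69 z [ 0.0059  0.0006 -1.    ] F [  7.6621   2.3067 -11.6582] op 0.0097 J [ 0.3795  0.3008  1.6925 -0.0018  1.1426  0.5145]
delta [-0.0076  0.0023 -0.0666]
turn units 0.05777430188313133
tiltfix units [-0.0065  0.0676  0.    ]
```

```bash
python3 - <<'E'
from h import *
snap('scene','s3')
snap('top','top3')
p,d=load('s3');cv2.imwrite('pics/z5.png',cv2.resize(p[60:230,260:440,::-1],None,fx=3.5,fy=3.5,interpolation=cv2.INTER_CUBIC))
E
```

```text
(no output)
```

View pics/z5.png

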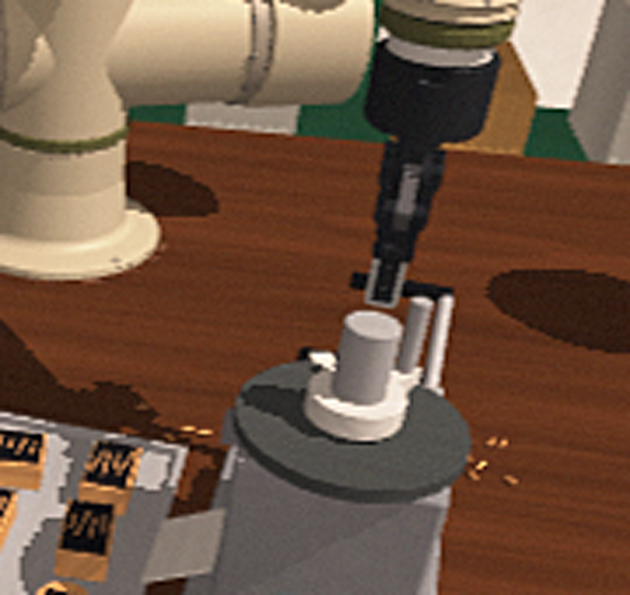

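```bash
python3 -m inch '[[[0.0035,-0.0004,0.007,0,0,0,0],[0.0042,-0.0005,0.0065,0,0,0,0],[0.003,-0.0003,0.004,0,0,0,0],[0,0,0,0,0,0,0]]]'
python3 st.py 0.3935 0.287 0.1 -7.4
```

```text
time_s: 4.3
position: [0.4052, 0.2841, 0.174]
orientation: [0.753, 0.658, -0.007, -0.006]
contact_force: [2.0, 0.0, 4.1]
opening: 0.0094
t 4.30 p [0.4052 0.2841 0.174 ] jawang -7.74 z [-0.0177 -0.0004 -0.9998] F [2.0337 0.0348 4.0892] op 0.0094 J [0.3711 0.3093 1.6598 0.0065 1.1891 0.5037]
delta [-0.0117  0.0029 -0.074 ]
turn units 0.06740429486552273
tiltfix units [ 0.0046 -0.2024  0.    ]
```

```bash
python3 -m inch '[[[0.003,-0.0004,0.006,0,-0.2,0,0],[0.004,-0.0005,0.006,0,0,0,0],[0.003,-0.0004,0.005,0,0,0,0]]]'
python3 st.py; python3 -m inch '[[[0.001,0,0.004,0,0,0,0],[0.001,0,0.004,0,0,0,0]]]'; python3 st.py
```

```text
time_s: 4.55
position: [0.4058, 0.2838, 0.1756]
orientation: [0.753, 0.658, -0.012, -0.009]
contact_force: [3.5, 11.4, -39.9]
opening: 0.0093
t 4.55 p [0.4058 0.2838 0.1756] jawang -7.75 z [-0.0311 -0.0024 -0.9995] F [  3.5355  11.3966 -39.8827] op 0.0093 J [0.3685 0.3149 1.6476 0.0096 1.209  0.5001]
time_s: 4.72
position: [0.4055, 0.284, 0.1756]
orientation: [0.753, 0.658, -0.017, -0.012]
contact_force: [11.8, 6.8, -37.8]
opening: 0.0093
t 4.72 p [0.4055 0.284  0.1756] jawang -7.75 z [-0.0413 -0.0042 -0.9991] F [ 11.8275   6.8359 -37.7871] op 0.0093 J [0.3681 0.3198 1.6412 0.0116 1.2206 0.4989]
```

```bash
python3 -m inch '[[[0,0,0,0,0,0,0],[0,0,0,0,0,0,0.05],[0,0,0,0,0,0,0.05],[0,0,0,0,0,0,0.05],[0,0,0.01,0,0,0,0.05],[0,0,0.03,0,-0.4,0,0.05],[0,0,0.04,0,0,0,0.05],[-0.02,-0.03,0.04,0,0,0,0.055],[-0.02,-0.04,0.02,0,0,0,0.055],[0,-0.04,0,0,0,0,0.055],[0,-0.04,0,0,0,0,0.055],[0,-0.04,0,0,0,0,0.055],[0,-0.04,0,0,0,0,0.055]]]'
python3 st.py; python3 - <<'E'
from h import *
snap('scene','s4')
snap('top','top4')
p,d=load('top4');cv2.imwrite('pics/z6.png',cv2.resize(p[160:320,90:295,::-1],None,fx=3.5,fy=3.5,interpolation=cv2.INTER_CUBIC))
p,d=load('s4');cv2.imwrite('pics/z7.png',cv2.resize(p[60:260,200:440,::-1],None,fx=3,fy=3,interpolation=cv2.INTER_CUBIC))
W=cloud(load('top4')[1],'top'); z=W[...,2]; P=load('top4')[0]
m=np.zeros(z.shape,bool); m[225:285,125:190]=1; m&=(P.max(-1)<50)&(z>0.165)&(z<.23)
print(m.sum(),W[m].mean(0),W[m].min(0),W[m].max(0),cv2.minAreaRect(W[m][:,:2].astype(np.float32)))
E
```

```text
time_s: 5.8
position: [0.368, 0.0642, 0.3197]
orientation: [0.749, 0.662, 0.003, 0.006]
contact_force: [2.0, 0.4, 0.4]
opening: 0.0553
t 5.80 p [0.368  0.0642 0.3197] jawang -7.06 z [ 0.0125 -0.0051 -0.9999] F [1.9592 0.4401 0.4116] op 0.0553 J [-0.1416 -0.0968  1.7285 -0.0033  1.4968 -0.0182]
66 [0.40618146 0.29328984 0.19011476] [0.39866157 0.26163582 0.18303194] [0.41305409 0.32771839 0.19449575] ((0.4061320424079895, 0.2948680520057678), (0.06643696129322052, 0.008815264329314232), 81.8360824584961)
```

View pics/z6.png

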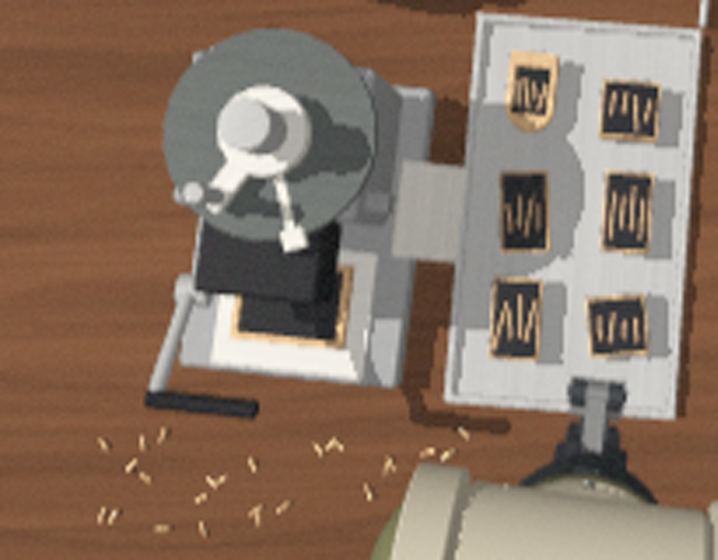

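View pics/z7.png

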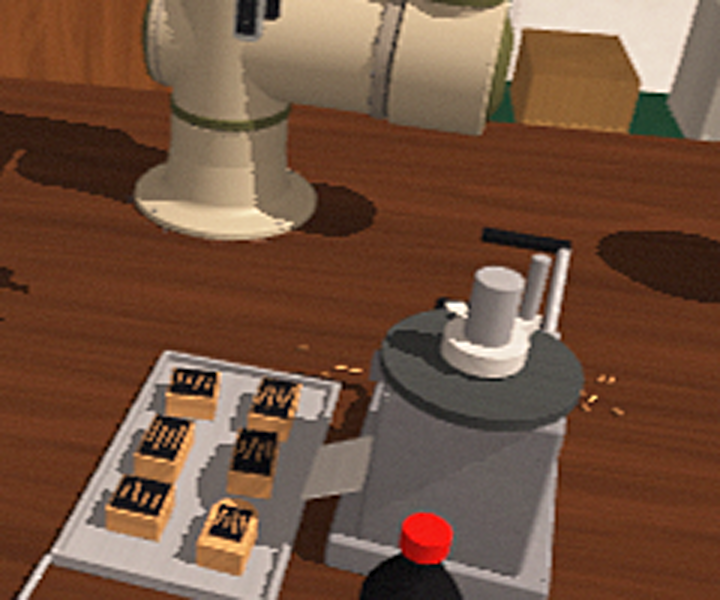

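```bash
python3 - <<'E'
from h import *
np.set_printoptions(precision=4,suppress=True)
for n in('top0','top4'):
    P,d=load(n); W=cloud(d,'top'); z=W[...,2]
    a=np.radians(-7.4); ex=np.array([np.cos(a),np.sin(a)]); ey=np.array([-np.sin(a),np.cos(a)])
    m=np.zeros(z.shape,bool); m[235:280,125:150]=1; m&=(z>0.09)&(z<.23)&(P.min(-1)>90)
    Q=W[m]; X=Q[:,:2]@ex; Y=Q[:,:2]@ey
    print(n,m.sum(),np.median(Y))
    for x0 in np.arange(X.min(),X.max(),0.006):
        s=(X>=x0)&(X<x0+.006); 
        if s.sum()>2: print('%.4f %.4f %.4f'%(x0+.003,np.median(Q[s,2]),np.median(Y[s])),s.sum())
    s=(X>X.min()+.006)&(X<X.min()+.05); f=np.polyfit(X[s],Q[s,2],1); print('slope deg',np.degrees(np.arctan(f[0])))
E
```

```text
top0 200 0.37443472220103935
0.3560 0.1248 0.3749 8
0.3620 0.1260 0.3741 14
0.3680 0.1274 0.3754 12
0.3740 0.1284 0.3739 13
0.3800 0.1327 0.3746 11
0.3860 0.1324 0.3734 10
0.3920 0.1350 0.3746 12
0.3980 0.1361 0.3751 10
0.4040 0.1378 0.3738 14
0.4100 0.1394 0.3749 13
0.4160 0.1400 0.3738 12
0.4220 0.1419 0.3727 21
0.4280 0.1454 0.3732 25
0.4340 0.1453 0.3759 14
0.4400 0.1408 0.3779 10
slope deg 15.587473972526485
top4 187 0.3741718650435774
0.3726 0.1854 0.3743 16
0.3786 0.1797 0.3740 13
0.3846 0.1756 0.3744 15
0.3906 0.1722 0.3741 14
0.3966 0.1687 0.3735 14
0.4026 0.1625 0.3742 14
0.4086 0.1600 0.3744 13
0.4146 0.1548 0.3744 11
0.4206 0.1484 0.3729 20
0.4266 0.1455 0.3724 26
0.4326 0.1450 0.3769 19
0.4386 0.1407 0.3768 11
slope deg -35.23890479281452
```

```bash
cat > det.py <<'E'
from h import *
import sys
np.set_printoptions(precision=4,suppress=True)
name=sys.argv[1]; p,d=snap('top',name)
cv2.imwrite('pics/'+name+'z.png',cv2.resize(p[130:300,200:450,::-1],None,fx=3,fy=3,interpolation=cv2.INTER_CUBIC))
W=cloud(d,'top'); z=W[...,2]
C=np.array([0.522,-0.288]); a=np.radians(6.2); ex=np.array([np.cos(a),np.sin(a)]); ey=np.array([-ex[1],ex[0]])
m=(z>0.021)&(z<0.036); m[:,:205]=0; m[:,450:]=0; m[:140]=0;m[300:]=0
# exclude tote wall
X=(W[...,:2]-C)@ex; Y=(W[...,:2]-C)@ey
wall=((np.abs(X)>0.137)|(np.abs(Y)>0.082))&(np.abs(X)<0.17)&(np.abs(Y)<0.1); m&=~wall
m=cv2.morphologyEx(m.astype(np.uint8),cv2.MORPH_OPEN,np.ones((3,3)))
n,l,s,c=cv2.connectedComponentsWithStats(m)
o=status.get_obs(); tp=np.array(o['position'])
for i in range(1,n):
    if s[i,4]<100: continue
    q=W[l==i]; (cx,cy),(w,h),an=cv2.minAreaRect(q[:,:2].astype(np.float32))
    sa=an if w<=h else an+90
    sa=(sa)%180-180  # short axis angle -180..0
    if w and abs(w-h)<.006: sa=(an%90)-90 if an%90<45 else an%90-180; sa=sa if -135<=sa<-45 else sa-90
    r=(np.array([cx,cy])-C); 
    print('px %s n %d c %.4f %.4f z %.4f dim %.4f %.4f jaw %.1f'%(c[i].round(),s[i,4],cx,cy,np.median(q[:,2]),min(w,h),max(w,h),sa),'TOTE own %.3f %.3f zstd %.4f'%(r@ex,r@ey,q[:,2].std()) if abs(r@ex)<.14 and abs(r@ey)<.09 else 'delta %.4f %.4f'%(cx-tp[0],cy-tp[1]))
E
python3 - <<'E'
from h import *
for u,v in((457,18),(415,512),(742,40),(710,535)): print(ray(125+u/4.5,160+v/4.5,0.012,'top'))
C=np.array([0.522,-0.288]); a=np.radians(6.2); ex=np.array([np.cos(a),np.sin(a)]); ey=np.array([-ex[1],ex[0]])
for x in(-.09,0,.09):
    for y in(.037,-.037): print(x,y,(C+x*ex+y*ey).round(4))
E
python3 -m inch '[[[0.004,0.004,-0.005,0,0,-1,0.055],[0.004,0.004,-0.005,0,0,-1,0.055],[0.004,0.004,-0.005,0,0,-1,0.055],[0.004,0.004,-0.005,0,0,-1,0.055],[0.004,0.004,-0.005,0,0,-1,0.055],[0.004,0.004,-0.005,0,0,-1,0.055],[0.004,0.004,-0.01,0,0,-1,0.055],[0.004,0.004,-0.01,0,0,-1,0.055],[0.004,0.004,-0.01,0,0,-1,0.055],[0.004,0.004,-0.01,0,0,-1,0.055],[0.004,0.004,-0.01,0,0,-1,0.055],[0.004,0.004,-0.01,0,0,-1,0.055],[0.004,0,-0.01,0,0,-1,0.055],[0.004,0,-0.01,0,0,-1,0.055],[0.004,0,-0.01,0,0,-1,0.055],[0.004,0,-0.01,0,0,-1,0.055],[0.004,0,0,0,0,-0.9,0.055],[0.004,0,0,0,0,0,0.055]]]'
python3 st.py 0.4465 0.1117 0.013 -91.7
```

```text
[0.673567   0.13546662 0.012     ]
[0.38789474 0.16458666 0.012     ]
[ 0.65590722 -0.03190303  0.012     ]
[ 0.37034656 -0.00375186  0.012     ]
-0.09 0.037 [ 0.4285 -0.2609]
-0.09 -0.037 [ 0.4365 -0.3345]
0 0.037 [ 0.518  -0.2512]
0 -0.037 [ 0.526  -0.3248]
0.09 0.037 [ 0.6075 -0.2415]
0.09 -0.037 [ 0.6155 -0.3151]
time_s: 7.4
position: [0.443, 0.1203, 0.2048]
orientation: [0.998, -0.054, 0.007, 0.016]
contact_force: [0.0, -0.1, 0.7]
opening: 0.0549
t 7.40 p [0.443  0.1203 0.2048] jawang -96.21 z [ 0.012  -0.033  -0.9994] F [ 0.0363 -0.1192  0.7165] op 0.0549 J [ 0.0282  0.1904  1.7286 -0.0356  1.2117  1.7195]
delta [ 0.0035 -0.0086 -0.1918]
turn units 0.9027340098324828
tiltfix units [0.3781 0.137  0.    ]
```

```bash
python3 -m inch '[[[0.0035,-0.0086,-0.02,0.38,0.14,0.9,0.055],[0,0,-0.04,0,0,0,0.055],[0,0,-0.04,0,0,0,0.055],[0,0,-0.03,0,0,0,0.055],[0,0,0,0,0,0,0.055]]]'
python3 st.py 0.4465 0.1117 0.0135 -91.7
```

```text
time_s: 7.82
position: [0.4505, 0.1141, 0.0772]
orientation: [1.0, -0.005, 0.008, -0.001]
contact_force: [-0.9, 0.0, -1.7]
opening: 0.055
t 7.82 p [0.4505 0.1141 0.0772] jawang -90.58 z [ 0.0163  0.0027 -0.9999] F [-0.8703  0.0289 -1.6941] op 0.0550 J [-0.0065  0.3701  1.8727  0.0036  0.8825  1.5721]
delta [-0.004  -0.0024 -0.0637]
turn units -0.2247718176569066
tiltfix units [-0.0308  0.1868  0.    ]
```

```bash
python3 -m inch '[[[-0.004,-0.0024,-0.02,0,0.18,-0.2,0.055],[0,0,-0.02,0,0,0,0.055],[0,0,-0.015,0,0,0,0.055],[0,0,-0.006,0,0,0,0.055],[0,0,0,0,0,0,0.055]]]'
python3 st.py 0.4465 0.1117 0.0135 -91.7
```

```text
time_s: 8.23
position: [0.4516, 0.1136, 0.0224]
orientation: [1.0, -0.008, 0.005, -0.001]
contact_force: [0.3, -0.3, 0.0]
opening: 0.0552
t 8.23 p [0.4516 0.1136 0.0224] jawang -90.97 z [ 0.0103  0.0027 -0.9999] F [ 0.3451 -0.287   0.0065] op 0.0552 J [-0.0076  0.4757  1.9012  0.0041  0.7544  1.5772]
delta [-0.0051 -0.0019 -0.0089]
turn units -0.14594525516311307
tiltfix units [-0.0311  0.1181  0.    ]
```

```bash
python3 -m inch '[[[-0.005,-0.002,-0.0085,0,0.1,0,0.055],[0,0,0,0,0,0,0.055],[0,0,0,0,0,0,0.02],[0,0,0,0,0,0,0.02],[0,0,0,0,0,0,0.02],[0,0,0,0,0,0,0.02],[0,0,0,0,0,0,0.02]]]'
python3 st.py 0.4465 0.1117 0.0135 -91.7
```

```text
time_s: 8.82
position: [0.4497, 0.1119, 0.0193]
orientation: [1.0, -0.007, 0.005, -0.001]
contact_force: [-1.0, -1.1, -0.9]
opening: 0.0341
t 8.82 p [0.4497 0.1119 0.0193] jawang -90.80 z [ 0.0101  0.0027 -0.9999] F [-1.0088 -1.1377 -0.8828] op 0.0341 J [-0.0113  0.4784  1.9088  0.0041  0.7444  1.5704]
delta [-0.0032 -0.0002 -0.0058]
turn units -0.1802380073503514
tiltfix units [-0.0305  0.1153  0.    ]
```

```bash
python3 -m inch '[[[0,0,0,0,0,0,0.05],[0,0,0,0,0,0,0.05],[-0.002,0,-0.007,0,0.1,0,0.05],[0,0,-0.003,0,0,0,0.05],[0,0,0,0,0,0,0.02],[0,0,0,0,0,0,0.02],[0,0,0,0,0,0,0.02],[0,0,0,0,0,0,0.02],[0,0,0,0,0,0,0.02]]]'
python3 st.py 0.4465 0.1117 0.0135 -91.7
```

```text
time_s: 9.57
position: [0.4478, 0.1119, 0.0089]
orientation: [1.0, -0.007, 0.0, -0.001]
contact_force: [0.5, 0.2, 1.6]
opening: 0.035
t 9.57 p [0.4478 0.1119 0.0089] jawang -90.82 z [ 0.0005  0.0027 -1.    ] F [0.537  0.1982 1.5553] op 0.0350 J [-0.0113  0.5     1.9118  0.0041  0.7293  1.5707]
delta [-0.0013 -0.0002  0.0046]
turn units -0.1766845078777209
tiltfix units [-0.0312  0.0058  0.    ]
```

```bash
python3 -m inch '[[[0,0,0.03,0,0,0,0.02],[0,0,0.04,0,0,0,0.02],[0,-0.02,0.03,0,0,0,0.02],[0,-0.04,0,0,0,0.15,0.02],[0,-0.04,0,0,0,0.15,0.02],[0,-0.04,0,0,0,0.15,0.02],[0,-0.04,0,0,0,0.15,0.02],[0,-0.04,0,0,0,0.15,0.02],[0,-0.04,0,0,0,0.15,0.02],[0,-0.04,0,0,0,0.15,0.02],[0,-0.04,0,0,0,0.15,0.02],[0,-0.04,0,0,0,0.15,0.02],[0,-0.04,0,0,0,0.15,0.02],[0,-0.02,0,0,0,0,0.02],[0,0,0,0,0,0,0.02]]]'
python3 st.py 0.4365 -0.3345 0.011 -83.8
```

```text
time_s: 10.82
position: [0.4402, -0.3474, 0.1112]
orientation: [0.998, 0.064, -0.001, -0.0]
contact_force: [0.5, 0.3, -0.4]
opening: 0.0352
t 10.82 p [ 0.4402 -0.3474  0.1112] jawang -82.66 z [-0.0015 -0.     -1.    ] F [ 0.477   0.2529 -0.3659] op 0.0352 J [-0.8765  0.5097  1.5404 -0.0013  1.0924  0.5667]
delta [-0.0037  0.0129 -0.1002]
turn units -0.22894632653537314
tiltfix units [ 0.0005 -0.0169  0.    ]
```

```bash
python3 -m inch '[[[-0.004,0.014,-0.01,0,0,-0.2,0.02],[0,0,-0.035,0,0,0,0.02],[0,0,-0.03,0,0,0,0.02],[0,0,-0.012,0,0,0,0.02],[0,0,0,0,0,0,0.02]]]'
python3 st.py 0.4365 -0.3345 0.0095 -83.8
```

```text
time_s: 11.23
position: [0.4354, -0.3318, 0.0207]
orientation: [0.999, 0.054, -0.0, 0.0]
contact_force: [0.0, 0.6, -0.5]
opening: 0.0352
t 11.23 p [ 0.4354 -0.3318  0.0207] jawang -83.85 z [-0.0007 -0.0003 -1.    ] F [ 0.017   0.6059 -0.547 ] op 0.0352 J [-0.865   0.6162  1.6461 -0.001   0.8795  0.5991]
delta [ 0.0011 -0.0027 -0.0112]
turn units 0.00945534264048149
tiltfix units [ 0.0039 -0.0078  0.    ]
```

```bash
python3 -m inch '[[[0.001,-0.003,-0.01,0,0,0,0.02],[0,0,-0.003,0,0,0,0.02],[0,0,0,0,0,0,0.02]]]'
python3 st.py 0.4365 -0.3345 0.0095 -83.8
```

```text
time_s: 11.48
position: [0.4369, -0.3346, 0.0092]
orientation: [0.999, 0.055, -0.0, 0.001]
contact_force: [0.8, 0.0, 0.2]
opening: 0.0361
t 11.48 p [ 0.4369 -0.3346  0.0092] jawang -83.74 z [-0.0009 -0.0015 -1.    ] F [0.769  0.0296 0.2331] op 0.0361 J [-0.8656  0.6398  1.6418 -0.0022  0.8594  0.5974]
delta [-0.0004  0.0001  0.0003]
turn units -0.011207763316235742
tiltfix units [ 0.0177 -0.0105  0.    ]
```

```bash
python3 -m inch '[[[0,0,0,0,0,0,0.047],[0,0,0,0,0,0,0.047],[0,0,0.01,0,0,0,0.047],[0,0,0.04,0,0,0,0.047],[0,0,0.04,0,0,0,0.055],[0.008,0.04,0.02,0,0,-0.1,0.055],[0.008,0.04,0,0,0,-0.1,0.055],[0.008,0.04,0,0,0,-0.1,0.055],[0.008,0.04,0,0,0,-0.1,0.055],[0.008,0.04,0,0,0,-0.1,0.055]]]'
python3 det.py d1; python3 st.py 0.5254 0.1035 0.1 -91.3
```

```text
time_s: 12.32
position: [0.4772, -0.139, 0.1307]
orientation: [1.0, 0.027, 0.005, 0.005]
contact_force: [0.8, -0.2, -0.8]
opening: 0.0549
px [241. 185.] n 293 c 0.6144 0.0972 z 0.0286 dim 0.0360 0.0575 jaw -97.8 delta 0.1366 0.2298
px [269. 191.] n 290 c 0.5984 0.0243 z 0.0286 dim 0.0436 0.0440 jaw -97.2 delta 0.1205 0.1569
px [210. 211.] n 430 c 0.5485 0.1753 z 0.0293 dim 0.0336 0.1367 jaw -90.3 delta 0.0706 0.3079
px [240. 220.] n 328 c 0.5253 0.1035 z 0.0288 dim 0.0338 0.0592 jaw -91.3 delta 0.0474 0.2360
px [269. 220.] n 324 c 0.5231 0.0276 z 0.0285 dim 0.0362 0.0592 jaw -92.3 delta 0.0452 0.1601
px [266. 252.] n 297 c 0.4399 0.0379 z 0.0287 dim 0.0431 0.0439 jaw -86.7 delta -0.0380 0.1704
t 12.37 p [ 0.4779 -0.1326  0.1308] jawang -86.72 z [ 0.0109 -0.0077 -0.9999] F [0.2942 6.3921 0.5613] op 0.0551 J [-0.5065  0.35    1.7289 -0.0017  1.0494  1.0079]
delta [ 0.0475  0.2361 -0.0308]
turn units -0.9156554464777826
tiltfix units [0.0885 0.1246 0.    ]
```

View pics/d1z.png

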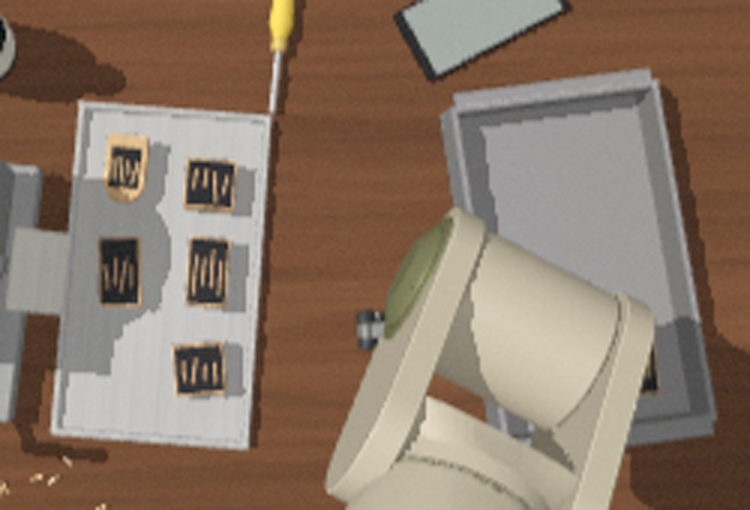

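```bash
python3 -m inch '[[[0.008,0.04,0,0.1,0.1,-0.15,0.055],[0.008,0.04,0,0,0,-0.15,0.055],[0.008,0.04,0,0,0,-0.15,0.055],[0.008,0.04,0,0,0,-0.15,0.055],[0.008,0.04,-0.02,0,0,-0.15,0.055],[0.003,0.015,-0.02,0,0,-0.15,0.055],[0,0,-0.02,0,0,0,0.055],[0,0,0,0,0,0,0.055]]]'
python3 st.py 0.5254 0.1035 0.0095 -91.3
```

```text
time_s: 13.03
position: [0.5215, 0.0845, 0.0807]
orientation: [1.0, -0.01, 0.009, 0.001]
contact_force: [0.5, 0.6, 0.0]
opening: 0.0552
t 13.03 p [0.5215 0.0845 0.0807] jawang -91.09 z [ 0.018  -0.0016 -0.9998] F [0.5199 0.5817 0.0183] op 0.0552 J [-0.0611  0.4806  1.6831 -0.0006  0.9598  1.5291]
delta [ 0.0039  0.019  -0.0712]
turn units -0.04154517890761724
tiltfix units [0.0185 0.2064 0.    ]
```

```bash
python3 -m inch '[[[0.004,0.02,0,0,0.2,0,0.055],[0,0,-0.03,0,0,0,0.055],[0,0,-0.025,0,0,0,0.055],[0,0,0,0,0,0,0.055]]]'
python3 st.py 0.5254 0.1035 0.0095 -91.3
```

```text
time_s: 13.37
position: [0.5284, 0.1046, 0.0305]
orientation: [1.0, -0.01, 0.004, 0.001]
contact_force: [0.0, 0.1, -1.0]
opening: 0.0553
t 13.37 p [0.5284 0.1046 0.0305] jawang -91.10 z [ 0.0076 -0.0018 -1.    ] F [ 0.0155  0.0678 -0.9746] op 0.0553 J [-0.0214  0.5822  1.675  -0.0021  0.8768  1.5699]
delta [-0.003  -0.0011 -0.021 ]
turn units -0.040121459820980476
tiltfix units [0.0203 0.0874 0.    ]
```

```bash
python3 -m inch '[[[-0.003,-0.001,-0.017,0,0.08,0,0.055],[0,0,-0.003,0,0,0,0.055],[0,0,0,0,0,0,0.055]]]'
python3 st.py 0.5254 0.1035 0.0095 -91.3
```

```text
time_s: 13.62
position: [0.5278, 0.1022, 0.0154]
orientation: [1.0, -0.01, 0.003, 0.001]
contact_force: [-0.1, 0.7, 0.7]
opening: 0.0551
t 13.62 p [0.5278 0.1022 0.0154] jawang -91.18 z [ 0.0053 -0.002  -1.    ] F [-0.0789  0.7172  0.7407] op 0.0551 J [-0.0259  0.6067  1.6832 -0.0024  0.8464  1.5672]
delta [-0.0024  0.0013 -0.0059]
turn units -0.023111392594401536
tiltfix units [0.0225 0.0607 0.    ]
```

```bash
python3 -m inch '[[[-0.002,0.001,-0.006,0,0,0,0.055],[0,0,0,0,0,0,0.02],[0,0,0,0,0,0,0.02],[0,0,0,0,0,0,0.02],[0,0,0,0,0,0,0.02],[0,0,0,0,0,0,0.02]]]'
python3 st.py 0.5254 0.1035 0.0095 -91.3
python3 -m inch '[[[0,0,0.03,0,0,0,0.02],[0,0,0.04,0,0,0,0.02],[0,-0.02,0.03,0,0,0,0.02],[-0.011,-0.04,0,0,0,0.17,0.02],[-0.011,-0.04,0,0,0,0.17,0.02],[-0.011,-0.04,0,0,0,0.17,0.02],[-0.011,-0.04,0,0,0,0.17,0.02],[-0.011,-0.04,0,0,0,0.17,0.02],[-0.011,-0.04,0,0,0,0.17,0.02],[-0.011,-0.04,0,0,0,0.17,0.02],[-0.011,-0.03,0,0,0,0.17,0.02],[0,-0.015,-0.01,0,0,0.17,0.02],[0,0,-0.03,0,0,0,0.02],[0,0,0,0,0,0,0.02]]]'
python3 st.py 0.4285 -0.2609 0.0095 -83.8
```

```text
time_s: 14.12
position: [0.5291, 0.1025, 0.0157]
orientation: [1.0, -0.011, 0.007, 0.001]
contact_force: [0.4, 0.9, -0.8]
opening: 0.0344
t 14.12 p [0.5291 0.1025 0.0157] jawang -91.25 z [ 0.0147 -0.0022 -0.9999] F [ 0.4033  0.9453 -0.8457] op 0.0344 J [-0.0253  0.6044  1.6864 -0.0025  0.836   1.5689]
delta [-0.0037  0.001  -0.0062]
turn units -0.010700645478166848
tiltfix units [0.0253 0.1686 0.    ]
time_s: 15.28
position: [0.4349, -0.2525, 0.0828]
orientation: [0.998, 0.061, 0.011, 0.004]
contact_force: [-0.0, 1.7, -1.6]
opening: 0.0346
t 15.28 p [ 0.4349 -0.2525  0.0828] jawang -83.02 z [ 0.0218 -0.0071 -0.9997] F [-0.0404  1.6997 -1.6451] op 0.0346 J [-0.7646  0.4284  1.7616  0.0124  0.9309  0.677 ]
delta [-0.0064 -0.0084 -0.0733]
turn units -0.15627460878129681
tiltfix units [0.0819 0.2499 0.    ]
```

```bash
python3 -m inch '[[[-0.006,-0.0085,-0.005,0.05,0.1,-0.15,0.02],[0,0,-0.035,0,0,0,0.02],[0,0,-0.02,0,0,0,0.02],[0,0,0,0,0,0,0.02]]]'
python3 st.py 0.4285 -0.2609 0.0165 -83.8
```

```text
time_s: 15.62
position: [0.4297, -0.2631, 0.0248]
orientation: [0.999, 0.054, 0.007, 0.003]
contact_force: [-1.0, 0.9, -0.4]
opening: 0.0345
t 15.62 p [ 0.4297 -0.2631  0.0248] jawang -83.83 z [ 0.0151 -0.0061 -0.9999] F [-1.036   0.9017 -0.3688] op 0.0345 J [-0.7856  0.5306  1.7913  0.0089  0.8046  0.6713]
delta [-0.0012  0.0022 -0.0083]
turn units 0.006012228693140287
tiltfix units [0.07   0.1733 0.    ]
```

```bash
python3 -m inch '[[[-0.001,0.002,-0.008,0,0,0,0.02],[0,0,-0.002,0,0,0,0.02],[0,0,-0.001,0,0,0,0.02]]]'
python3 st.py 0.4285 -0.2609 0.0165 -83.8
```

```text
time_s: 15.87
position: [0.4298, -0.2616, 0.0161]
orientation: [0.998, 0.054, 0.008, 0.004]
contact_force: [0.8, -0.1, -1.3]
opening: 0.0346
t 15.87 p [ 0.4298 -0.2616  0.0161] jawang -83.79 z [ 0.0168 -0.0081 -0.9998] F [ 0.846  -0.1146 -1.3483] op 0.0346 J [-0.7833  0.5442  1.7993  0.0087  0.7805  0.6729]
delta [-0.0013  0.0007  0.0004]
turn units -0.0025628609729750453
tiltfix units [0.0925 0.1926 0.    ]
```

Release, go back for rect at (0.5227, 0.028).

```bash
python3 -m inch '[[[0,0,0,0,0,0,0.047],[0,0,0,0,0,0,0.047],[0,0,0.01,0,0,0,0.047],[0,0,0.04,0,0,0,0.047],[0,0,0.04,0.1,0.2,0,0.055],[0.012,0.04,0.01,0,0,-0.2,0.055],[0.012,0.04,0,0,0,-0.2,0.055],[0.012,0.04,0,0,0,-0.2,0.055],[0.012,0.04,0,0,0,-0.2,0.055],[0.012,0.04,0,0,0,-0.2,0.055],[0.012,0.04,0,0,0,-0.2,0.055],[0.012,0.03,0,0,0,-0.2,0.055]]]'
python3 det.py d2; python3 st.py 0.5227 0.028 0.0095 -93.5
```

```text
time_s: 16.87
position: [0.5147, 0.0071, 0.136]
orientation: [1.0, -0.015, 0.008, 0.005]
contact_force: [0.3, -0.4, -0.3]
opening: 0.0548
px [241. 184.] n 292 c 0.6143 0.0974 z 0.0284 dim 0.0360 0.0574 jaw -98.1 delta 0.0981 0.0863
px [270. 187.] n 153 c 0.6075 0.0228 z 0.0287 dim 0.0250 0.0430 jaw -6.8 delta 0.0913 0.0117
px [210. 211.] n 439 c 0.5486 0.1766 z 0.0295 dim 0.0304 0.1370 jaw -90.5 delta 0.0324 0.1654
px [411. 249.] n 348 c 0.4374 -0.3338 z 0.0283 dim 0.0377 0.0596 jaw -87.7 TOTE own -0.089 -0.036 zstd 0.0023
px [383. 254.] n 343 c 0.4268 -0.2598 z 0.0280 dim 0.0370 0.0602 jaw -83.7 TOTE own -0.092 0.038 zstd 0.0020
px [266. 249.] n 195 c 0.4458 0.0387 z 0.0283 dim 0.0305 0.0435 jaw -1.5 delta -0.0704 0.0276
t 16.92 p [0.5162 0.0112 0.1363] jawang -91.60 z [ 0.0178 -0.0083 -0.9998] F [-1.6315  3.8224  0.3828] op 0.0553 J [-0.2033  0.3809  1.6669 -0.0051  1.0747  1.3977]
delta [ 0.0065  0.0168 -0.1268]
turn units -0.3799326578981038
tiltfix units [0.0946 0.2044 0.    ]
```

View pics/d2z.png

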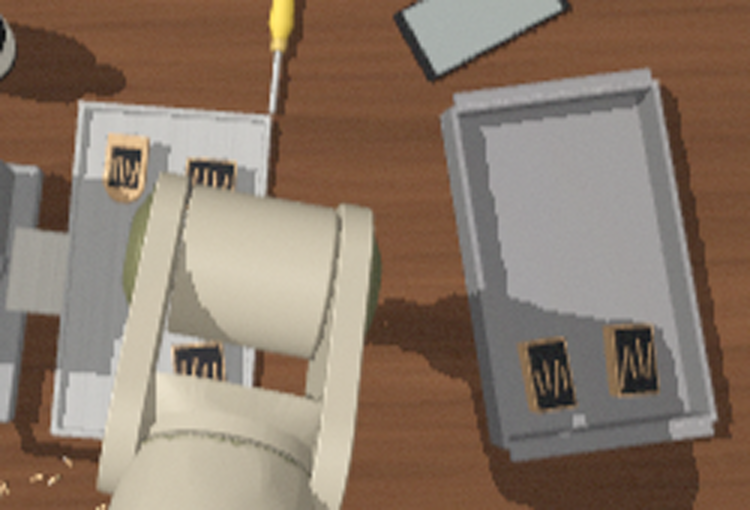

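```bash
python3 -m inch '[[[0.006,0.014,-0.02,0.1,0.2,-0.35,0.055],[0,0,-0.035,0,0,0,0.055],[0,0,-0.035,0,0,0,0.055],[0,0,-0.015,0,0,0,0.055],[0,0,0,0,0,0,0.055]]]'
python3 st.py 0.523 0.028 0.0095 -93.3
```

```text
time_s: 17.33
position: [0.5257, 0.0302, 0.0357]
orientation: [1.0, -0.026, 0.007, 0.001]
contact_force: [0.2, -0.0, 0.3]
opening: 0.0549
t 17.33 p [0.5257 0.0302 0.0357] jawang -92.97 z [ 0.0131 -0.0017 -0.9999] F [ 0.169  -0.0277  0.2646] op 0.0549 J [-0.1656  0.5505  1.7146  0.0006  0.8632  1.4567]
delta [-0.0027 -0.0022 -0.0262]
turn units -0.0658839521703328
tiltfix units [0.0198 0.1503 0.    ]
```

```bash
python3 -m inch '[[[-0.003,-0.002,-0.02,0,0.15,-0.06,0.055],[0,0,-0.008,0,0,0,0.055],[0,0,-0.002,0,0,0,0.055],[0,0,0,0,0,0,0.055],[0,0,0,0,0,0,0.02],[0,0,0,0,0,0,0.02],[0,0,0,0,0,0,0.02],[0,0,0,0,0,0,0.02],[0,0,0,0,0,0,0.02]]]'
python3 st.py 0.523 0.028 0.0095 -93.3
```

```text
time_s: 18.08
position: [0.5276, 0.0272, 0.015]
orientation: [1.0, -0.028, 0.007, 0.002]
contact_force: [-0.3, 0.9, -0.4]
opening: 0.0347
t 18.08 p [0.5276 0.0272 0.015 ] jawang -93.26 z [ 0.0135 -0.0039 -0.9999] F [-0.3219  0.9027 -0.389 ] op 0.0347 J [-0.1696  0.5887  1.719  -0.0022  0.8199  1.4595]
delta [-0.0046  0.0008 -0.0055]
turn units -0.008295431543123755
tiltfix units [0.045 0.155 0.   ]
```

```bash
python3 -m inch '[[[0,0,0.03,0,0,0,0.02],[0,0,0.04,0,0,0,0.02],[0,-0.02,0.03,0,0,0,0.02],[0,-0.04,0,0,0,0.2,0.02],[0,-0.04,0,0,0,0.2,0.02],[0,-0.04,0,0,0,0.2,0.02],[0,-0.04,0,0,0,0.2,0.02],[0,-0.04,0,0,0,0.2,0.02],[0,-0.04,0,0,0,0.2,0.02],[0,-0.04,0,0,0,0.2,0.02],[0,-0.03,0,0,0,0.2,0.02],[0,-0.005,-0.01,0,0,0.2,0.02],[0,0,-0.03,0,0,0,0.02],[0,0,0,0,0,0,0.02]]]'
python3 st.py 0.526 -0.3248 0.0155 -83.8
```

```text
time_s: 19.25
position: [0.5226, -0.3246, 0.0819]
orientation: [0.998, 0.055, 0.009, 0.004]
contact_force: [-0.4, 1.0, -1.8]
opening: 0.0348
t 19.25 p [ 0.5226 -0.3246  0.0819] jawang -83.64 z [ 0.0182 -0.0075 -0.9998] F [-0.3574  1.0421 -1.7836] op 0.0348 J [-0.7489  0.6421  1.4013  0.0078  1.0798  0.7072]
delta [ 0.0034 -0.0002 -0.0664]
turn units -0.03122264789155622
tiltfix units [0.0864 0.2087 0.    ]
```

```bash
python3 -m inch '[[[0.003,0,-0.02,0,0,0,0.02],[0,0,-0.03,0,0,0,0.02],[0,0,-0.008,0,0,0,0.02],[0,0,-0.002,0,0,0,0.02],[0,0,0,0,0,0,0.02]]]'
python3 st.py 0.526 -0.3248 0.0155 -83.8
```

```text
time_s: 19.67
position: [0.5271, -0.3247, 0.0251]
orientation: [0.998, 0.056, 0.01, 0.005]
contact_force: [-0.2, -0.2, 0.4]
opening: 0.0346
t 19.67 p [ 0.5271 -0.3247  0.0251] jawang -83.61 z [ 0.0207 -0.0096 -0.9997] F [-0.2428 -0.1682  0.3658] op 0.0346 J [-0.744   0.7235  1.4254  0.0084  0.9709  0.7105]
delta [-0.0011 -0.0001 -0.0096]
turn units -0.03814390037238411
tiltfix units [0.1098 0.2372 0.    ]
```

```bash
python3 -m inch '[[[0,0,-0.008,0.08,0.1,0,0.02],[0,0,-0.003,0,0,0,0.02],[0,0,-0.002,0,0,0,0.02],[0,0,0,0,0,0,0.02]]]'
python3 st.py 0.526 -0.3248 0.0155 -83.8
```

```text
time_s: 20.0
position: [0.5291, -0.3256, 0.0161]
orientation: [0.998, 0.056, 0.008, 0.004]
contact_force: [0.4, 0.3, -0.3]
opening: 0.0347
t 20.00 p [ 0.5291 -0.3256  0.0161] jawang -83.55 z [ 0.016  -0.0063 -0.9999] F [ 0.3766  0.2976 -0.2941] op 0.0347 J [-0.7425  0.7431  1.4164  0.0074  0.9661  0.7115]
delta [-0.0031  0.0008 -0.0006]
turn units -0.04979300183926512
tiltfix units [0.0725 0.1828 0.    ]
```

```bash
python3 -m inch '[[[0,0,0,0,0,0,0.047],[0,0,0,0,0,0,0.047],[0,0,0.01,0,0,0,0.047],[0,0,0.04,0,0,0,0.047],[0,0,0.04,0.1,0.2,0,0.062],[-0.01,0.04,0.01,0,0,-0.05,0.062],[-0.01,0.04,0,0,0,-0.05,0.062],[-0.01,0.04,0,0,0,-0.05,0.062],[-0.01,0.04,0,0,0,-0.05,0.062]]]'
python3 det.py d3; python3 st.py 0.44 0.038 0.0095 -86.7
```

```text
time_s: 20.75
position: [0.4894, -0.1699, 0.127]
orientation: [0.999, 0.043, 0.004, 0.003]
contact_force: [1.1, 1.0, 0.4]
opening: 0.0618
px [241. 184.] n 288 c 0.6152 0.0970 z 0.0284 dim 0.0356 0.0559 jaw -97.3 delta 0.1278 0.2603
px [269. 191.] n 288 c 0.5984 0.0244 z 0.0287 dim 0.0436 0.0442 jaw -97.4 delta 0.1110 0.1876
px [210. 209.] n 391 c 0.5550 0.1757 z 0.0290 dim 0.0297 0.1250 jaw -86.0 delta 0.0676 0.3389
px [406. 207.] n 108 c 0.5420 -0.3237 z 0.0282 dim 0.0272 0.0370 jaw -175.3 TOTE own 0.016 -0.038 zstd 0.0021
px [266. 252.] n 299 c 0.4402 0.0379 z 0.0286 dim 0.0437 0.0438 jaw -86.8 delta -0.0472 0.2011
t 20.80 p [ 0.4874 -0.1632  0.1268] jawang -84.90 z [ 0.0049 -0.0012 -1.    ] F [3.7581 5.4271 0.1393] op 0.0621 J [-0.5522  0.395   1.6744  0.0018  1.0674  0.9287]
delta [-0.0474  0.2012 -0.1173]
turn units -0.3599534894447089
tiltfix units [0.0133 0.0563 0.    ]
```

View pics/d3z.png

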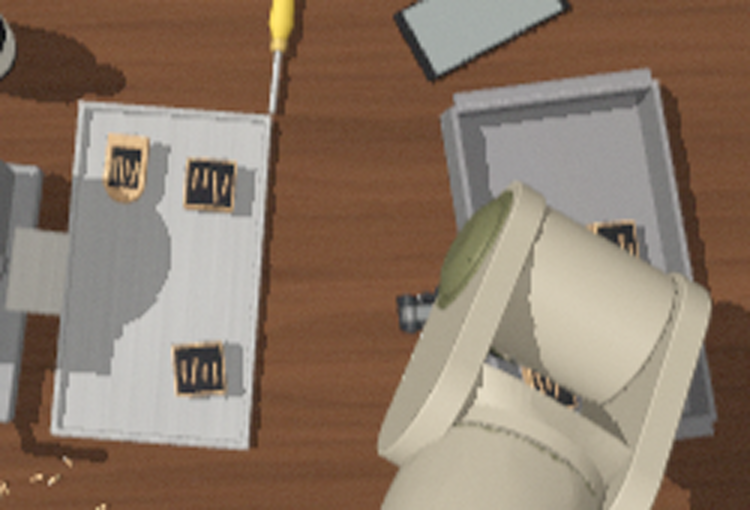

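```bash
python3 -m inch '[[[-0.01,0.04,0,0,0,-0.1,0.055],[-0.01,0.04,0,0,0,-0.1,0.055],[-0.01,0.04,0,0,0,-0.1,0.055],[-0.01,0.04,0,0,0,-0.1,0.055],[-0.005,0.025,-0.02,0,0,0,0.055],[0,0.002,-0.03,0,0,0,0.055],[0,0,-0.01,0,0,0,0.055],[0,0,0,0,0,0,0.055]]]'
python3 st.py 0.44 0.038 0.0095 -86.7
```

```text
time_s: 21.47
position: [0.4424, 0.0255, 0.0741]
orientation: [1.0, 0.028, 0.01, 0.003]
contact_force: [0.1, -0.5, -0.2]
opening: 0.055
t 21.47 p [0.4424 0.0255 0.0741] jawang -86.74 z [ 0.0206 -0.006  -0.9998] F [ 0.1282 -0.5142 -0.1959] op 0.0550 J [-0.2071  0.3343  1.9389 -0.0022  0.847   1.3082]
delta [-0.0024  0.0125 -0.0646]
turn units 0.008068149250715351
tiltfix units [0.0692 0.2356 0.    ]
```

```bash
python3 -m inch '[[[-0.004,0.012,-0.01,0.07,0.23,0,0.055],[0,0,-0.03,0,0,0,0.055],[0,0,-0.008,0,0,0,0.055],[0,0,0,0,0,0,0.055]]]'
python3 st.py 0.44 0.038 0.0095 -86.7
```

```text
time_s: 21.8
position: [0.4411, 0.0368, 0.0293]
orientation: [1.0, 0.028, 0.003, 0.001]
contact_force: [-0.5, 0.6, -1.0]
opening: 0.0547
t 21.80 p [0.4411 0.0368 0.0293] jawang -86.77 z [ 0.0067 -0.0011 -1.    ] F [-0.4732  0.6335 -0.961 ] op 0.0547 J [-0.1826  0.4264  1.9607  0.0001  0.7477  1.3317]
delta [-0.0011  0.0012 -0.0198]
turn units 0.013187031417263028
tiltfix units [0.013  0.0767 0.    ]
```

```bash
python3 -m inch '[[[-0.003,0.001,-0.015,0,0.08,0,0.055],[0,0,-0.005,0,0,0,0.055],[0,0,-0.002,0,0,0,0.055],[0,0,0,0,0,0,0.055],[0,0,0,0,0,0,0.025],[0,0,0,0,0,0,0.025],[0,0,0,0,0,0,0.025],[0,0,0,0,0,0,0.025],[0,0,0,0,0,0,0.025]]]'
python3 st.py 0.44 0.038 0.0095 -86.7
```

```text
time_s: 22.55
position: [0.4434, 0.0355, 0.0148]
orientation: [1.0, 0.027, 0.006, 0.002]
contact_force: [0.6, -0.9, -0.6]
opening: 0.0427
t 22.55 p [0.4434 0.0355 0.0148] jawang -86.89 z [ 0.0113 -0.0033 -0.9999] F [ 0.6135 -0.8894 -0.5726] op 0.0427 J [-0.184   0.458   1.9649 -0.0019  0.707   1.334 ]
delta [-0.0034  0.0025 -0.0053]
turn units 0.038662899812160846
tiltfix units [0.0381 0.1292 0.    ]
```

```bash
python3 -m inch '[[[0,0,0.03,0,0,0,0.025],[0,0,0.04,0,0,0,0.025],[0.008,-0.02,0.03,0,0,0,0.025],[0.011,-0.04,0,0,0,0.1,0.025],[0.011,-0.04,0,0,0,0.1,0.025],[0.011,-0.04,0,0,0,0.1,0.025],[0.011,-0.04,0,0,0,0.1,0.025],[0.011,-0.04,0,0,0,0.1,0.025],[0.011,-0.04,0,0,0,0.1,0.025],[0,-0.01,-0.01,0,0,0,0.025],[0,0,-0.03,0,0,0,0.025],[0,0,0,0,0,0,0.025]]]'
python3 st.py 0.518 -0.2512 0.0155 -83.8
```

```text
time_s: 23.55
position: [0.5148, -0.2432, 0.0805]
orientation: [0.998, 0.056, 0.006, 0.004]
contact_force: [-0.3, 1.0, -2.8]
opening: 0.0425
t 23.55 p [ 0.5148 -0.2432  0.0805] jawang -83.57 z [ 0.013  -0.0073 -0.9999] F [-0.3359  0.9634 -2.8238] op 0.0425 J [-0.648   0.5583  1.5524  0.0023  1.0161  0.8094]
delta [ 0.0032 -0.008  -0.065 ]
turn units -0.045022021795847425
tiltfix units [0.0841 0.1484 0.    ]
```

```bash
python3 -m inch '[[[0.001,-0.008,-0.015,0,0,0,0.025],[0,0,-0.03,0,0,0,0.025],[0,0,-0.009,0,0,0,0.025],[0,0,-0.004,0,0,0,0.025],[0,0,0,0,0,0,0.025]]]'
python3 st.py 0.518 -0.2512 0.0155 -83.8
```

```text
time_s: 23.97
position: [0.5166, -0.2502, 0.0246]
orientation: [0.998, 0.057, 0.007, 0.004]
contact_force: [-0.1, -1.1, -0.8]
opening: 0.0424
t 23.97 p [ 0.5166 -0.2502  0.0246] jawang -83.49 z [ 0.0137 -0.0076 -0.9999] F [-0.0713 -1.0687 -0.758 ] op 0.0424 J [-0.6561  0.6481  1.572   0.003   0.9061  0.7991]
delta [ 0.0014 -0.001  -0.0091]
turn units -0.06247916540335154
tiltfix units [0.0867 0.1573 0.    ]
```

```bash
python3 -m inch '[[[0,-0.001,-0.008,0,0,0,0.025],[0,0,-0.003,0,0,0,0.025],[0,0,-0.001,0,0,0,0.025],[0,0,0,0,0,0,0.025]]]'
python3 st.py 0.518 -0.2512 0.0155 -83.8
```

```text
time_s: 24.3
position: [0.5184, -0.2513, 0.0158]
orientation: [0.998, 0.058, 0.009, 0.006]
contact_force: [0.4, 0.8, 0.1]
opening: 0.0421
t 24.30 p [ 0.5184 -0.2513  0.0158] jawang -83.40 z [ 0.0181 -0.0109 -0.9998] F [0.3982 0.834  0.1206] op 0.0421 J [-0.6557  0.6632  1.5731  0.0032  0.8843  0.7977]
delta [-0.0004  0.0001 -0.0003]
turn units -0.08088661393778977
tiltfix units [0.1246 0.2078 0.    ]
```

```bash
python3 -m inch '[[[0,0,0,0,0,0,0.052],[0,0,0,0,0,0,0.052],[0,0,0.01,0,0,0,0.052],[0,0,0.04,0,0,0,0.052],[0,0,0.04,0.1,0.2,0,0.055],[0.012,0.04,0.01,0,0,-0.4,0.055],[0.012,0.04,0,0,0,-0.4,0.055],[0.012,0.04,0,0,0,-0.4,0.055],[0.012,0.04,0,0,0,-0.4,0.055]]]'
python3 det.py d4; python3 st.py 0.5984 0.0244 0.0095 -97.4
```

```text
time_s: 25.05
position: [0.5659, -0.0959, 0.128]
orientation: [1.0, -0.021, 0.004, 0.003]
contact_force: [0.8, -0.1, 0.8]
opening: 0.0546
px [241. 185.] n 293 c 0.6143 0.0973 z 0.0285 dim 0.0360 0.0574 jaw -97.5 delta 0.0469 0.1862
px [269. 190.] n 288 c 0.5985 0.0243 z 0.0285 dim 0.0436 0.0440 jaw -97.4 delta 0.0312 0.1132
px [210. 211.] n 403 c 0.5485 0.1755 z 0.0292 dim 0.0332 0.1368 jaw -90.6 delta -0.0188 0.2644
px [405. 215.] n 334 c 0.5259 -0.3248 z 0.0284 dim 0.0370 0.0597 jaw -86.2 TOTE own -0.000 -0.037 zstd 0.0021
px [382. 220.] n 100 c 0.5176 -0.2652 z 0.0281 dim 0.0189 0.0445 jaw -95.8 TOTE own -0.002 0.023 zstd 0.0020
px [411. 249.] n 347 c 0.4376 -0.3327 z 0.0282 dim 0.0378 0.0598 jaw -86.2 TOTE own -0.089 -0.035 zstd 0.0022
px [383. 254.] n 335 c 0.4268 -0.2606 z 0.0286 dim 0.0362 0.0601 jaw -83.7 TOTE own -0.092 0.037 zstd 0.0021
t 25.10 p [ 0.5673 -0.0889  0.1282] jawang -92.22 z [ 0.0088 -0.0035 -1.    ] F [ 0.6513  6.267  -0.0904] op 0.0551 J [-0.3593  0.5109  1.4884 -0.0002  1.1329  1.2503]
delta [ 0.0311  0.1133 -0.1187]
turn units -1.0362318140604998
tiltfix units [0.0403 0.1004 0.    ]
```

View pics/d4z.png

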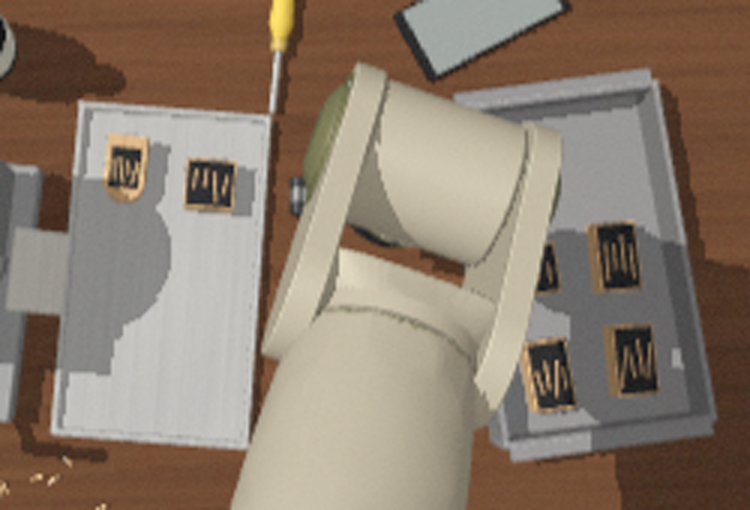

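Good; two left in the tray.

```bash
python3 -m inch '[[[0.01,0.04,0,0,0,-0.3,0.055],[0.01,0.04,0,0,0,-0.3,0.055],[0.006,0.028,-0.02,0,0,-0.3,0.055],[0.002,0.005,-0.03,0,0,-0.15,0.055],[0,0,-0.015,0,0,0,0.055],[0,0,0,0,0,0,0.055]]]'
python3 st.py 0.5984 0.0244 0.0095 -97.4
```

```text
time_s: 25.6
position: [0.5964, 0.0261, 0.069]
orientation: [0.998, -0.064, 0.01, 0.003]
contact_force: [-0.6, 0.1, 1.0]
opening: 0.055
t 25.60 p [0.5964 0.0261 0.069 ] jawang -97.37 z [ 0.02   -0.0065 -0.9998] F [-0.578   0.1417  1.044 ] op 0.0550 J [-0.1509  0.6234  1.4736 -0.004   1.0238  1.5505]
delta [ 0.002  -0.0017 -0.0595]
turn units -0.005488303596916921
tiltfix units [0.0742 0.229  0.    ]
```

```bash
python3 -m inch '[[[0,-0.002,-0.015,0.07,0.23,0,0.055],[0,0,-0.03,0,0,0,0.055],[0,0,-0.007,0,0,0,0.055],[0,0,-0.004,0,0,0,0.055],[0,0,0,0,0,0,0.055]]]'
python3 st.py 0.5984 0.0244 0.0095 -97.4
```

```text
time_s: 26.02
position: [0.5988, 0.0227, 0.0184]
orientation: [0.998, -0.064, 0.003, 0.0]
contact_force: [-0.5, 0.5, -0.3]
opening: 0.0553
t 26.02 p [0.5988 0.0227 0.0184] jawang -97.37 z [ 0.0061 -0.0014 -1.    ] F [-0.4526  0.5269 -0.2882] op 0.0553 J [-0.1573  0.7055  1.482  -0.0005  0.9478  1.5424]
delta [-0.0004  0.0017 -0.0089]
turn units -0.0059905083946802055
tiltfix units [0.0158 0.0703 0.    ]
```

```bash
python3 -m inch '[[[0,0.001,-0.006,0,0.07,0,0.055],[0,0,-0.002,0,0,0,0.055],[0,0,0,0,0,0,0.025],[0,0,0,0,0,0,0.025],[0,0,0,0,0,0,0.025],[0,0,0,0,0,0,0.025],[0,0,0,0,0,0,0.025]]]'
python3 st.py 0.5984 0.0244 0.0095 -97.4
python3 -m inch '[[[0,0,0.03,0,0,0,0.025],[0,0,0.04,0,0,0,0.025],[0,-0.02,0.03,0,0,0,0.025],[0.002,-0.04,0,0,0,0.34,0.025],[0.002,-0.04,0,0,0,0.34,0.025],[0.002,-0.04,0,0,0,0.34,0.025],[0.002,-0.04,0,0,0,0.34,0.025],[0.002,-0.04,0,0,0,0.34,0.025],[0.002,-0.04,0,0,0,0.34,0.025],[0.002,-0.04,0,0,0,0.34,0.025],[0.002,-0.02,0,0,0,0.34,0.025],[0,0,-0.03,0,0,0,0.025],[0,0,0,0,0,0,0.025]]]'
python3 st.py 0.6155 -0.3151 0.0155 -83.8
```

```text
time_s: 26.6
position: [0.6018, 0.0229, 0.0162]
orientation: [0.998, -0.064, 0.004, 0.001]
contact_force: [0.1, -0.1, -0.5]
opening: 0.0426
t 26.60 p [0.6018 0.0229 0.0162] jawang -97.39 z [ 0.0082 -0.0028 -1.    ] F [ 0.1083 -0.0599 -0.4538] op 0.0426 J [-0.1557  0.7131  1.4746 -0.0019  0.9453  1.5453]
delta [-0.0034  0.0015 -0.0067]
turn units -0.0014345008492796297
tiltfix units [0.0323 0.0934 0.    ]
time_s: 27.68
position: [0.6129, -0.3116, 0.0912]
orientation: [0.998, 0.062, 0.004, 0.002]
contact_force: [-0.8, 1.3, -2.6]
opening: 0.0426
t 27.68 p [ 0.6129 -0.3116  0.0912] jawang -82.91 z [ 0.0086 -0.0044 -1.    ] F [-0.8077  1.3155 -2.5736] op 0.0426 J [-0.6409  0.7879  1.1093  0.0017  1.2349  0.8055]
delta [ 0.0026 -0.0035 -0.0757]
turn units -0.178215399422362
tiltfix units [0.0503 0.0988 0.    ]
```

```bash
python3 -m inch '[[[0.002,-0.0035,-0.02,0,0,-0.15,0.025],[0,0,-0.035,0,0,0,0.025],[0,0,-0.008,0,0,0,0.025],[0,0,-0.005,0,0,0,0.025],[0,0,0,0,0,0,0.025]]]'
python3 st.py 0.6155 -0.3151 0.0165 -83.8
```

```text
time_s: 28.1
position: [0.6162, -0.3145, 0.0263]
orientation: [0.998, 0.055, 0.005, 0.003]
contact_force: [-0.3, 0.8, -0.7]
opening: 0.0424
t 28.10 p [ 0.6162 -0.3145  0.0263] jawang -83.66 z [ 0.0111 -0.0062 -0.9999] F [-0.3159  0.7881 -0.7077] op 0.0424 J [-0.6415  0.868   1.1393  0.0019  1.1216  0.8179]
delta [-0.0007 -0.0006 -0.0098]
turn units -0.027335527868368105
tiltfix units [0.0706 0.1274 0.    ]
```

```bash
python3 -m inch '[[[0,0,-0.008,0,0,0,0.025],[0,0,-0.003,0,0,0,0.025],[0,0,-0.002,0,0,0,0.025],[0,0,0,0,0,0,0.025]]]'
python3 st.py 0.6155 -0.3151 0.0165 -83.8
```

```text
time_s: 28.43
position: [0.6185, -0.3146, 0.0179]
orientation: [0.998, 0.056, 0.008, 0.006]
contact_force: [-0.1, -0.2, -0.8]
opening: 0.0424
t 28.43 p [ 0.6185 -0.3146  0.0179] jawang -83.57 z [ 0.0168 -0.0103 -0.9998] F [-0.1191 -0.1663 -0.7559] op 0.0424 J [-0.6396  0.8792  1.1417  0.002   1.1011  0.818 ]
delta [-0.003  -0.0005 -0.0014]
turn units -0.04523855420221139
tiltfix units [0.1179 0.1926 0.    ]
```

```bash
python3 -m inch '[[[0,0,-0.0025,0,0,0,0.025],[0,0,0,0,0,0,0.052],[0,0,0,0,0,0,0.052],[0,0,0.01,0,0,0,0.052],[0,0,0.04,0,0,0,0.052],[0,0,0.04,0.1,0.2,0,0.047],[0,0.04,0.01,0,0,-0.3,0.047],[0,0.04,0,0,0,-0.3,0.047],[0,0.04,0,0,0,-0.3,0.047],[0,0.04,0,0,0,-0.3,0.047],[0,0.04,0,0,0,-0.3,0.047],[0,0.04,0,0,0,-0.3,0.047]]]'
python3 det.py d5; python3 st.py 0.6143 0.0973 0.0135 -97.6
```

```text
time_s: 29.43
position: [0.6174, -0.0753, 0.1301]
orientation: [0.999, -0.032, 0.005, 0.004]
contact_force: [0.7, 0.2, 0.2]
opening: 0.0472
px [399. 180.] n 291 c 0.6166 -0.3135 z 0.0283 dim 0.0442 0.0452 jaw -81.4 TOTE own 0.091 -0.036 zstd 0.0020
px [241. 185.] n 290 c 0.6142 0.0971 z 0.0284 dim 0.0358 0.0568 jaw -97.2 delta -0.0031 0.1650
px [210. 211.] n 428 c 0.5486 0.1766 z 0.0293 dim 0.0305 0.1370 jaw -90.5 delta -0.0687 0.2445
px [405. 215.] n 333 c 0.5261 -0.3246 z 0.0282 dim 0.0365 0.0598 jaw -87.2 TOTE own 0.000 -0.037 zstd 0.0022
px [377. 219.] n 303 c 0.5169 -0.2501 z 0.0282 dim 0.0439 0.0447 jaw -84.4 TOTE own -0.001 0.038 zstd 0.0021
px [411. 249.] n 347 c 0.4377 -0.3328 z 0.0282 dim 0.0373 0.0593 jaw -87.5 TOTE own -0.089 -0.035 zstd 0.0021
px [383. 254.] n 343 c 0.4268 -0.2604 z 0.0285 dim 0.0366 0.0603 jaw -82.3 TOTE own -0.092 0.038 zstd 0.0021
t 29.48 p [ 0.6173 -0.0679  0.1305] jawang -93.46 z [ 0.0102 -0.0054 -0.9999] F [1.5294 7.011  1.0357] op 0.0470 J [-0.297   0.6036  1.328  -0.0024  1.1985  1.3351]
delta [-0.003   0.1652 -0.117 ]
turn units -0.8277019414581333
tiltfix units [0.0624 0.1174 0.    ]
```

View pics/d5z.png

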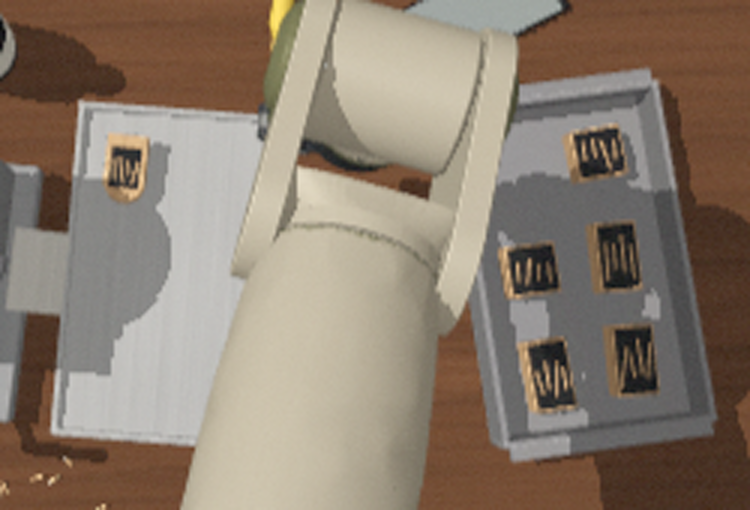

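```bash
python3 -m inch '[[[-0.001,0.04,0,0.05,0.1,-0.2,0.047],[-0.001,0.04,0,0,0,-0.2,0.047],[-0.001,0.04,0,0,0,-0.2,0.047],[0,0.035,-0.02,0,0,-0.2,0.047],[0,0.008,-0.03,0,0,0,0.047],[0,0,-0.01,0,0,0,0.047],[0,0,0,0,0,0,0.047]]]'
python3 st.py 0.6155 0.0972 0.0135 -97.6
```

```text
time_s: 30.07
position: [0.6152, 0.0986, 0.0781]
orientation: [0.998, -0.064, 0.007, 0.001]
contact_force: [0.1, 0.1, 0.8]
opening: 0.0472
t 30.07 p [0.6152 0.0986 0.0781] jawang -97.36 z [ 0.0141 -0.0024 -0.9999] F [0.1493 0.1434 0.8462] op 0.0472 J [-0.0281  0.6652  1.3712 -0.0022  1.0911  1.6722]
delta [ 0.0003 -0.0014 -0.0646]
turn units -0.04742609601255197
tiltfix units [0.0272 0.1621 0.    ]
```

```bash
python3 -m inch '[[[-0.002,-0.0014,-0.02,0.02,0.16,0,0.047],[0,0,-0.03,0,0,0,0.047],[0,0,-0.008,0,0,0,0.047],[0,0,-0.004,0,0,0,0.047],[0,0,0,0,0,0,0.047]]]'
python3 st.py 0.6155 0.0972 0.0135 -97.6
```

```text
time_s: 30.48
position: [0.6171, 0.0917, 0.0218]
orientation: [0.998, -0.066, 0.004, 0.001]
contact_force: [-0.0, 0.8, -0.1]
opening: 0.0473
t 30.48 p [0.6171 0.0917 0.0218] jawang -97.61 z [ 0.0082 -0.0016 -1.    ] F [-0.0257  0.768  -0.0908] op 0.0473 J [-0.0395  0.7438  1.3965 -0.0015  0.9931  1.6649]
delta [-0.0016  0.0055 -0.0083]
turn units 0.0013541446639493415
tiltfix units [0.0185 0.0941 0.    ]
```

```bash
python3 -m inch '[[[-0.002,0.005,-0.006,0,0.09,0,0.047],[0,0,-0.002,0,0,0,0.047],[0,0,0,0,0,0,0.02],[0,0,0,0,0,0,0.02],[0,0,0,0,0,0,0.02],[0,0,0,0,0,0,0.02],[0,0,0,0,0,0,0.02]]]'
python3 st.py 0.6155 0.0972 0.0135 -97.6
```

```text
time_s: 31.07
position: [0.6182, 0.0959, 0.0197]
orientation: [0.998, -0.067, 0.004, 0.001]
contact_force: [0.0, 0.1, -0.0]
opening: 0.0341
t 31.07 p [0.6182 0.0959 0.0197] jawang -97.67 z [ 0.0086 -0.002  -1.    ] F [ 0.0299  0.1419 -0.0308] op 0.0341 J [-0.0323  0.7499  1.3915 -0.002   0.9916  1.6735]
delta [-0.0027  0.0013 -0.0062]
turn units 0.014586076120687607
tiltfix units [0.0228 0.0981 0.    ]
```

```bash
python3 -m inch '[[[0,0,0,0,0,0,0.047],[0,0,0,0,0,0,0.047],[-0.002,0,-0.006,0,0.09,0,0.047],[-0.001,0,-0.004,0,0,0,0.047],[0,0,-0.002,0,0,0,0.047],[0,0,0,0,0,0,0.02],[0,0,0,0,0,0,0.02],[0,0,0,0,0,0,0.02],[0,0,0,0,0,0,0.02],[0,0,0,0,0,0,0.02]]]'
python3 st.py 0.6155 0.0972 0.0135 -97.6
```

```text
time_s: 31.9
position: [0.6151, 0.096, 0.0067]
orientation: [0.998, -0.067, 0.0, 0.001]
contact_force: [-0.2, -0.4, 1.4]
opening: 0.0346
t 31.90 p [0.6151 0.096  0.0067] jawang -97.67 z [ 0.0003 -0.0019 -1.    ] F [-0.1827 -0.3783  1.4116] op 0.0346 J [-0.0323  0.7667  1.4002 -0.0023  0.9743  1.6737]
delta [0.0004 0.0012 0.0068]
turn units 0.014729853026608453
tiltfix units [0.0216 0.0038 0.    ]
```

Good. To slot (0.6075, -0.2415).

```bash
python3 -m inch '[[[0,0,0.03,0,0,0,0.02],[0,0,0.04,0,0,0,0.02],[0,-0.02,0.03,0,0,0,0.02],[0,-0.04,0,0,0,0.34,0.02],[0,-0.04,0,0,0,0.34,0.02],[0,-0.04,0,0,0,0.34,0.02],[0,-0.04,0,0,0,0.34,0.02],[0,-0.04,0,0,0,0.34,0.02],[0,-0.04,0,0,0,0.34,0.02],[0,-0.04,0,0,0,0.34,0.02],[0,-0.02,0,0,0,0.34,0.02],[0,0,-0.02,0,0,0,0.02],[0,0,0,0,0,0,0.02]]]'
python3 st.py 0.6075 -0.2415 0.0085 -83.8
```

```text
time_s: 32.98
position: [0.6092, -0.2384, 0.0894]
orientation: [0.998, 0.059, -0.001, 0.002]
contact_force: [-0.3, 1.5, -3.0]
opening: 0.0351
t 32.98 p [ 0.6092 -0.2384  0.0894] jawang -83.19 z [-0.0012 -0.0049 -1.    ] F [-0.2785  1.4532 -3.0309] op 0.0351 J [-0.5498  0.7223  1.235  -0.0051  1.1828  0.904 ]
delta [-0.0017 -0.0031 -0.0809]
turn units -0.12254497430476477
tiltfix units [ 0.0557 -0.0135  0.    ]
```

```bash
python3 -m inch '[[[-0.002,-0.003,-0.03,0.05,0,-0.1,0.02],[0,0,-0.03,0,0,0,0.02],[0,0,-0.008,0,0,0,0.02],[0,0,-0.004,0,0,0,0.02],[0,0,-0.002,0,0,0,0.02],[0,0,0,0,0,0,0.02]]]'
python3 st.py 0.6075 -0.2415 0.0085 -83.8
```

```text
time_s: 33.48
position: [0.609, -0.2404, 0.0178]
orientation: [0.998, 0.055, 0.001, 0.001]
contact_force: [0.3, 0.2, -1.3]
opening: 0.0349
t 33.48 p [ 0.609  -0.2404  0.0178] jawang -83.64 z [ 0.0026 -0.0024 -1.    ] F [ 0.2634  0.1529 -1.2593] op 0.0349 J [-0.5543  0.8092  1.2808 -0.0008  1.0481  0.9058]
delta [-0.0015 -0.0011 -0.0093]
turn units -0.03239204826433308
tiltfix units [0.0279 0.0302 0.    ]
```

```bash
python3 -m inch '[[[-0.001,0,-0.007,0,0,0,0.02],[0,0,-0.004,0,0,0,0.02],[0,0,-0.001,0,0,0,0.02],[0,0,0,0,0,0,0.02]]]'
python3 st.py 0.6075 -0.2415 0.0085 -83.8
```

```text
time_s: 33.82
position: [0.6099, -0.2405, 0.009]
orientation: [0.998, 0.056, 0.004, 0.003]
contact_force: [0.2, 0.5, -0.6]
opening: 0.035
t 33.82 p [ 0.6099 -0.2405  0.009 ] jawang -83.57 z [ 0.0079 -0.0057 -1.    ] F [ 0.1723  0.4624 -0.6021] op 0.0350 J [-0.5537  0.8199  1.2867 -0.0008  1.0253  0.9051]
delta [-0.0024 -0.001  -0.0005]
turn units -0.04692960824293664
tiltfix units [0.065  0.0908 0.    ]
```

```bash
python3 -m inch '[[[0,0,0,0,0,0,0.046],[0,0,0,0,0,0,0.046],[0,0,0.01,0,0,0,0.046],[0,0,0.04,0,0,0,0.046],[0,0,0.04,0,0,0,0.05],[-0.02,0.03,0.04,0,0,1,0.05],[-0.02,0.04,0.03,0,0,1,0.05],[-0.02,0.04,0.02,0,0,1,0.05],[-0.02,0.04,0.01,0,0,1,0.05],[-0.02,0.04,0.01,0,0,1,0.05],[-0.02,0.04,0.01,0,0,1,0.05],[-0.02,0.04,0.01,0,0,1,0.05],[-0.02,0.04,0,0,0,1,0.05],[-0.02,0.04,0,0,0,1,0.05],[-0.02,0.04,0,0,0,1,0.05],[-0.005,0.04,0,0,0,1,0.05],[0,0.02,0,0,0,1,0.05]]]'
python3 det.py d6; python3 st.py 0.4055 0.285 0.25 -7.4
```

```text
time_s: 35.23
position: [0.4212, 0.1662, 0.2246]
orientation: [0.826, 0.564, 0.015, 0.006]
contact_force: [1.5, -0.9, 0.1]
opening: 0.0497
px [399. 180.] n 294 c 0.6166 -0.3142 z 0.0282 dim 0.0437 0.0456 jaw -81.5 TOTE own 0.091 -0.036 zstd 0.0021
px [370. 182.] n 299 c 0.6106 -0.2390 z 0.0279 dim 0.0362 0.0579 jaw -83.5 TOTE own 0.093 0.039 zstd 0.0023
px [210. 210.] n 409 c 0.5511 0.1779 z 0.0294 dim 0.0282 0.1318 jaw -90.4 delta 0.1297 0.0101
px [405. 214.] n 329 c 0.5261 -0.3244 z 0.0283 dim 0.0370 0.0599 jaw -86.9 TOTE own 0.000 -0.037 zstd 0.0022
px [377. 219.] n 299 c 0.5168 -0.2505 z 0.0287 dim 0.0438 0.0450 jaw -83.9 TOTE own -0.001 0.038 zstd 0.0020
px [411. 249.] n 349 c 0.4375 -0.3336 z 0.0282 dim 0.0365 0.0592 jaw -88.2 TOTE own -0.089 -0.036 zstd 0.0022
px [383. 254.] n 340 c 0.4268 -0.2610 z 0.0284 dim 0.0368 0.0602 jaw -82.6 TOTE own -0.092 0.037 zstd 0.0020
t 35.28 p [0.4214 0.1678 0.2248] jawang -20.94 z [ 0.0328  0.0085 -0.9994] F [-0.7221  1.108   0.4512] op 0.0500 J [0.117  0.1413 1.7326 0.0049 1.2341 0.4806]
delta [-0.0159  0.1172  0.0252]
turn units 2.707673159620552
tiltfix units [-0.0978  0.376   0.    ]
```

View pics/d6z.png

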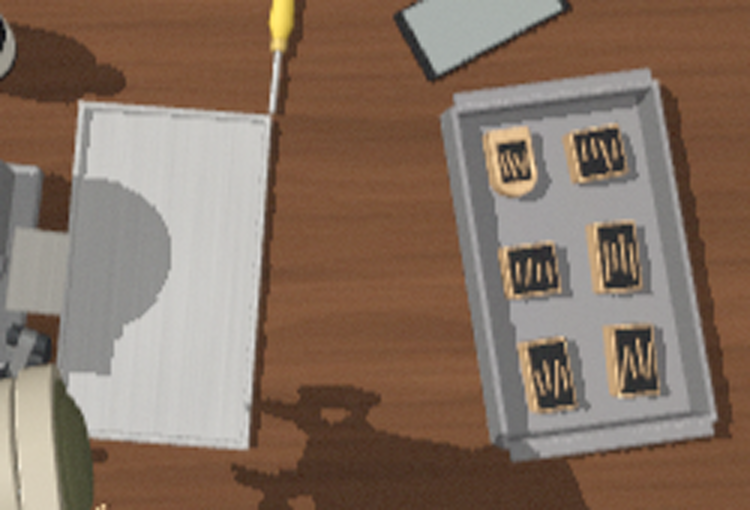

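```bash
python3 -m inch '[[[-0.006,0.02,0.01,0,0.2,0.7,0.05],[-0.006,0.035,0.005,0,0.15,0.7,0.05],[-0.004,0.035,0,0,0,0.7,0.05],[0,0.027,0,0,0,0.6,0.05],[0,0,0,0,0,0,0.05],[0,0,0,0,0,0,0.05]]]'
python3 st.py 0.4055 0.285 0.168 -7.4
```

```text
time_s: 35.78
position: [0.4029, 0.2918, 0.2466]
orientation: [0.746, 0.666, 0.007, -0.003]
contact_force: [-0.4, -0.7, 0.3]
opening: 0.0497
t 35.78 p [0.4029 0.2918 0.2466] jawang -6.54 z [ 0.0066  0.0132 -0.9999] F [-0.4381 -0.721   0.329 ] op 0.0497 J [0.3857 0.2331 1.5619 0.01   1.3355 0.4976]
delta [ 0.0026 -0.0068 -0.0786]
turn units -0.17188205295984177
tiltfix units [-0.1509  0.0753  0.    ]
```

```bash
python3 -m inch '[[[0.0025,-0.007,-0.01,-0.15,0.07,-0.17,0.05],[0,0,-0.03,0,0,0,0.05],[0,0,-0.02,0,0,0,0.05],[0,0,-0.01,0,0,0,0.05],[0,0,0,0,0,0,0.05]]]'
python3 st.py 0.4055 0.285 0.168 -7.4
```

```text
time_s: 36.2
position: [0.4066, 0.2785, 0.1744]
orientation: [0.755, 0.656, 0.0, 0.002]
contact_force: [0.1, -0.7, 0.3]
opening: 0.0502
t 36.20 p [0.4066 0.2785 0.1744] jawang -8.03 z [ 0.003  -0.0032 -1.    ] F [ 0.0919 -0.6756  0.2877] op 0.0502 J [ 0.3646  0.2964  1.6764 -0.0044  1.1671  0.5064]
delta [-0.0011  0.0065 -0.0064]
turn units 0.1256062321623972
tiltfix units [0.0361 0.0349 0.    ]
```

```bash
python3 -m inch '[[[-0.001,0.0065,-0.008,0,0,0.12,0.05],[0,0,0,0,0,0,0.05],[0,0,0,0,0,0,0.05],[0,0,0,0,0,0,0],[0,0,0,0,0,0,0],[0,0,0,0,0,0,0],[0,0,0,0,0,0,0],[0,0,0,0,0,0,0],[0,0,0,0,0,0,0]]]'
python3 st.py 0.4055 0.285 0.168 -7.4
```

```text
time_s: 36.95
position: [0.4057, 0.2832, 0.1679]
orientation: [0.753, 0.658, -0.0, 0.002]
contact_force: [2.3, -0.3, -4.3]
opening: 0.0099
t 36.95 p [0.4057 0.2832 0.1679] jawang -7.68 z [ 0.0024 -0.0035 -1.    ] F [ 2.3403 -0.298  -4.3042] op 0.0099 J [ 0.3744  0.3081  1.6788 -0.0045  1.1537  0.5102]
delta [-0.0002  0.0018  0.0001]
turn units 0.05571731610550046
tiltfix units [0.0397 0.0271 0.    ]
```

Gripped. Follow the arc down.

```bash
python3 -m inch '[[[-0.0042,0.0005,-0.0065,0,0,0,0],[-0.0035,0.0004,-0.007,0,0,0,0],[-0.0028,0.0004,-0.0073,0,0,0,0],[-0.0021,0.0003,-0.0075,0,0,0,0],[-0.0013,0.0002,-0.0077,0,0,0,0]]]'
python3 st.py
python3 -m inch '[[[-0.0006,0,-0.0077,0,0,0,0],[0.0003,0,-0.0078,0,0,0,0],[0.001,0,-0.0078,0,0,0,0]]]'
python3 st.py
```

```text
time_s: 37.37
position: [0.3932, 0.285, 0.1355]
orientation: [0.753, 0.658, 0.004, 0.005]
contact_force: [-4.0, -1.1, 7.9]
opening: 0.0098
t 37.37 p [0.3932 0.285  0.1355] jawang -7.65 z [ 0.0122 -0.0027 -0.9999] F [-4.0293 -1.1196  7.9002] op 0.0098 J [ 0.3892  0.3252  1.7505 -0.0081  1.0556  0.5266]
time_s: 37.62
position: [0.392, 0.2851, 0.1126]
orientation: [0.752, 0.659, 0.003, 0.005]
contact_force: [-6.0, -3.0, 7.7]
opening: 0.0101
t 37.62 p [0.392  0.2851 0.1126] jawang -7.60 z [ 0.0114 -0.0027 -0.9999] F [-6.0429 -3.0132  7.6779] op 0.0101 J [ 0.3903  0.3561  1.7767 -0.0081  0.9994  0.5273]
```

```bash
python3 -m inch '[[[0.0017,0,-0.0076,0,0,0,0],[0.0026,-0.0003,-0.0073,0,0,0,0],[0.0026,-0.0003,-0.006,0,0,0,0]]]'
python3 st.py
python3 -m inch '[[[0.001,0,-0.005,0,0,0,0],[0.001,0,-0.005,0,0,0,0],[0.001,0,-0.005,0,0,0,0]]]'
python3 st.py
```

```text
time_s: 37.87
position: [0.3963, 0.2845, 0.0909]
orientation: [0.752, 0.659, 0.002, 0.004]
contact_force: [-4.9, -0.6, 7.0]
opening: 0.0099
t 37.87 p [0.3963 0.2845 0.0909] jawang -7.54 z [ 0.0073 -0.0037 -1.    ] F [-4.8925 -0.6371  6.9836] op 0.0099 J [ 0.3852  0.3966  1.785  -0.0076  0.9547  0.5213]
time_s: 38.12
position: [0.3979, 0.2848, 0.0854]
orientation: [0.752, 0.66, 0.0, 0.004]
contact_force: [-39.4, -17.7, 85.0]
opening: 0.01
t 38.12 p [0.3979 0.2848 0.0854] jawang -7.45 z [ 0.0052 -0.0048 -1.    ] F [-39.4161 -17.7463  85.0133] op 0.0100 J [ 0.3847  0.4091  1.7837 -0.0079  0.9457  0.5193]
```

```bash
python3 -m inch '[[[0,0,0,0,0,0,0]]]'; python3 -m inch '[[[0,0,0,0,0,0,0.05],[0,0,0,0,0,0,0.05],[0,0,0,0,0,0,0.05],[0,0,0,0,0,0,0.05]]]'; python3 st.py
```

```text
time_s: 38.2
position: [0.3969, 0.2845, 0.088]
orientation: [0.751, 0.66, -0.001, 0.004]
contact_force: [-1.2, -3.3, -8.7]
opening: 0.01
time_s: 38.53
position: [0.3976, 0.2848, 0.0895]
orientation: [0.751, 0.66, 0.002, 0.004]
contact_force: [-0.5, -0.0, -0.8]
opening: 0.0497
t 38.53 p [0.3976 0.2848 0.0895] jawang -7.39 z [ 0.0082 -0.0046 -1.    ] F [-0.4757 -0.0064 -0.7804] op 0.0497 J [ 0.3855  0.4009  1.7828 -0.009   0.952   0.5197]
```

```bash
python3 -m inch '[[[0,0,0.03,0,0,0,0.05],[0,0,0.04,0,0,0,0.05],[0,0,0.04,0,0,0,0.05],[0,0,0.04,0,0,0,0.05],[-0.02,-0.03,0.04,0,0,0,0.05],[-0.02,-0.04,0.02,0,0,0,0.05],[0,-0.04,0,0,0,0,0.05],[0,-0.04,0,0,0,0,0.05],[0,-0.04,0,0,0,0,0.05]]]'
cat > lev.py <<'E'
from h import *
import sys
n=sys.argv[1]
P,d=snap('top',n); W=cloud(d,'top'); z=W[...,2]
cv2.imwrite('pics/'+n+'z.png',cv2.resize(P[160:320,90:295,::-1],None,fx=3.5,fy=3.5,interpolation=cv2.INTER_CUBIC))
a=np.radians(-7.4); ex=np.array([np.cos(a),np.sin(a)]); ey=np.array([-np.sin(a),np.cos(a)])
m=np.zeros(z.shape,bool); m[235:280,125:150]=1; m&=(z>0.06)&(z<.23)&(P.min(-1)>90)
Q=W[m]; X=Q[:,:2]@ex
s=(X>X.min()+.006)&(X<X.min()+.05); f=np.polyfit(X[s],Q[s,2],1); print(m.sum(),'slope deg',np.degrees(np.arctan(f[0])))
m=np.zeros(z.shape,bool); m[255:300,138:190]=1; m&=(P.max(-1)<50)&(z>0.08)&(z<.23)
print('bar',m.sum(),W[m].mean(0),cv2.minAreaRect(W[m][:,:2].astype(np.float32)))
E
python3 lev.py l1; python3 st.py
```

```text
time_s: 39.28
position: [0.3611, 0.1053, 0.2913]
orientation: [0.748, 0.664, -0.0, 0.005]
contact_force: [1.3, 0.1, -0.1]
opening: 0.0498
194 slope deg 21.192086663283924
bar 46 [0.39753158 0.29547726 0.1165282 ] ((0.3967072069644928, 0.2950536906719208), (0.06470151990652084, 0.008740789256989956), 81.69977569580078)
t 39.33 p [0.3618 0.099  0.2911] jawang -7.24 z [ 0.0049 -0.0104 -0.9999] F [ 1.9666 -2.6887  1.9182] op 0.0499 J [-0.0408 -0.0739  1.781  -0.0103  1.4291  0.0871]
```

View pics/l1z.png

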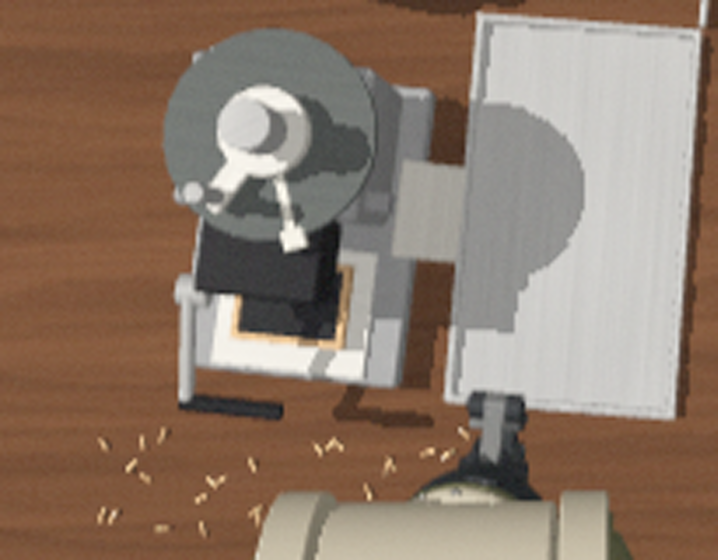

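```bash
python3 -m inch '[[[0.006,0.03,0,0.1,0,0,0],[0.008,0.04,0,0,0,0,0],[0.008,0.04,0,0,0,0,0],[0.008,0.04,-0.02,0,0,0,0],[0.004,0.025,-0.03,0,0,0,0],[0,0,-0.035,0,0,0,0],[0,0,-0.03,0,0,0,0],[0,0,0,0,0,0,0],[0,0,0,0,0,0,0]]]'
python3 st.py 0.396 0.287 0.118 -7.4
```

```text
time_s: 40.08
position: [0.3982, 0.2741, 0.172]
orientation: [0.756, 0.655, 0.003, 0.004]
contact_force: [1.3, 0.0, 0.7]
opening: -0.0003
t 40.08 p [0.3982 0.2741 0.172 ] jawang -8.22 z [ 0.0098 -0.0015 -1.    ] F [1.3364 0.0476 0.6986] op -0.0003 J [ 0.3624  0.2758  1.7111 -0.0053  1.1461  0.508 ]
delta [-0.0022  0.0129 -0.054 ]
turn units 0.1638234311484439
tiltfix units [0.0169 0.1121 0.    ]
```

```bash
python3 -m inch '[[[-0.003,0.013,-0.01,0,0.1,0.1,0],[0,0,-0.025,0,0,0,0],[0,0,-0.008,0,0,0,0],[0,0,0,0,0,0,0]]]'
python3 st.py 0.396 0.287 0.118 -7.4
python3 -m inch '[[[-0.001,0,-0.003,0,0,0,0],[0,0,-0.003,0,0,0,0],[0,0,-0.003,0,0,0,0]]]'; python3 st.py
```

```text
time_s: 40.42
position: [0.3987, 0.2878, 0.1342]
orientation: [0.754, 0.657, 0.004, 0.002]
contact_force: [-0.9, 0.1, 0.4]
opening: -0.0
t 40.42 p [0.3987 0.2878 0.1342] jawang -7.84 z [ 0.0093  0.0019 -1.    ] F [-0.867   0.0935  0.3731] op -0.0000 J [ 0.3873  0.3392  1.7345 -0.002   1.0585  0.525 ]
delta [-0.0027 -0.0008 -0.0162]
turn units 0.08700319035967538
tiltfix units [-0.0222  0.1069  0.    ]
time_s: 40.67
position: [0.4, 0.2878, 0.1292]
orientation: [0.754, 0.657, 0.007, 0.003]
contact_force: [0.3, 0.2, 0.6]
opening: 0.0
t 40.67 p [0.4    0.2878 0.1292] jawang -7.92 z [ 0.0155  0.0043 -0.9999] F [0.2562 0.1521 0.5971] op 0.0000 J [ 0.3865  0.3448  1.7417 -0.0022  1.0391  0.5257]
```

```bash
python3 -m inch '[[[-0.004,0,-0.006,0,0.1,0,0],[0,0,-0.004,0,0,0,0],[0,0,-0.003,0,0,0,0]]]'; python3 st.py;  python3 -m inch '[[[0,0,-0.003,0,0,0,0],[0,0,-0.003,0,0,0,0]]]'; python3 st.py
```

```text
time_s: 40.92
position: [0.3966, 0.2879, 0.1168]
orientation: [0.754, 0.656, 0.005, 0.001]
contact_force: [1.2, -0.2, 7.4]
opening: -0.0003
t 40.92 p [0.3966 0.2879 0.1168] jawang -7.95 z [ 0.0092  0.0056 -0.9999] F [ 1.2076 -0.186   7.3869] op -0.0003 J [0.3874 0.3587 1.7594 0.002  1.0128 0.5251]
time_s: 41.08
position: [0.3973, 0.2882, 0.1155]
orientation: [0.754, 0.657, 0.006, 0.002]
contact_force: [-19.0, -9.6, 48.2]
opening: -0.0001
t 41.08 p [0.3973 0.2882 0.1155] jawang -7.91 z [ 0.012   0.006  -0.9999] F [-18.9629  -9.6421  48.2057] op -0.0001 J [0.3877 0.3608 1.7605 0.0012 1.0069 0.5251]
```

```bash
python3 -m inch '[[[0,0,0.02,0,0,0,0],[0,0,0.04,0,0,0,0.03],[0,0,0.04,0,0,0,0.03],[0,0,0.04,0,0,0,0.03],[-0.02,-0.03,0.04,0,0,0,0.03],[-0.02,-0.04,0.02,0,0,0,0.03],[0,-0.04,0,0,0,0,0.03],[0,-0.04,0,0,0,0,0.03],[0,-0.04,0,0,0,0,0.03]]]'
python3 lev.py l2; python3 st.py
python3 - <<'E'
from h import *
p,d=load('l2'); cv2.imwrite('pics/c1.png',cv2.resize(p[160:245,130:215,::-1],None,fx=7,fy=7,interpolation=cv2.INTER_CUBIC))
ps,ds=snap('scene','s5');cv2.imwrite('pics/c2.png',cv2.resize(ps[130:200,310:400,::-1],None,fx=8,fy=8,interpolation=cv2.INTER_CUBIC))
W=cloud(d,'top')[160:245,130:215]; z=W[...,2]
np.set_printoptions(precision=4,suppress=True)
m=((z>.235)&(z<.245)).astype(np.uint8); n,l,s,c=cv2.connectedComponentsWithStats(m)
for i in range(1,n):
    if s[i,4]>8:
        q=W[l==i]; print(s[i,4],c[i]*7,q.mean(0),(q.min(0)+q.max(0))/2,cv2.minEnclosingCircle(q[:,:2].astype(np.float32)))
P=p[160:245,130:215]
m=((z>.176)&(z<.2)&(P.min(-1)>190)).astype(np.uint8); n,l,s,c=cv2.connectedComponentsWithStats(m)
for i in range(1,n):
    if s[i,4]>5: print('w',s[i,4],c[i]*7,W[l==i].mean(0),W[l==i].min(0),W[l==i].max(0))
# pin from scene
W=cloud(ds,'scene')
m=(W[...,2]>.2)&(W[...,2]<.245); m[:130]=0; m[200:]=0; m[:,:310]=0; m[:,400:]=0
n,l,s,c=cv2.connectedComponentsWithStats(m.astype(np.uint8))
for i in range(1,n):
    if s[i,4]>8: q=W[l==i]; print('scene',s[i],q.mean(0),q.min(0),q.max(0))
E
```

```text
time_s: 41.83
position: [0.3599, 0.1093, 0.3114]
orientation: [0.75, 0.661, 0.007, 0.003]
contact_force: [2.2, 0.1, -0.3]
opening: 0.03
195 slope deg 21.307173025090673
bar 51 [0.39736299 0.29475834 0.11614476] ((0.39670634269714355, 0.2949602007865906), (0.06504671275615692, 0.009705450385808945), 81.07537841796875)
t 41.88 p [0.3606 0.103  0.3112] jawang -7.66 z [ 0.0143  0.0018 -0.9999] F [ 2.057  -2.9608  1.8823] op 0.0301 J [-0.0387 -0.0917  1.7458  0.0024  1.4733  0.0948]
188 [206.016  242.9521] [0.5728 0.2557 0.24  ] [0.5734 0.2562 0.2399] ((0.5730996131896973, 0.25597700476646423), 0.016044702380895615)
24 [104.7083 381.5   ] [0.5329 0.2863 0.2371] [0.533  0.2861 0.2374] ((0.532955527305603, 0.28643548488616943), 0.0057484484277665615)
w 70 [262.9 194.4] [0.5922 0.2494 0.1949] [0.5826 0.2333 0.1916] [0.5986 0.2728 0.1989]
w 147 [204.0952 329.9524] [0.5505 0.2681 0.1933] [0.536  0.2417 0.1865] [0.5729 0.2888 0.1981]
w 12 [282.3333 386.1667] [0.5333 0.2474 0.1778] [0.527  0.244  0.1762] [0.5404 0.2506 0.1803]
w 21 [297.     463.3333] [0.5089 0.2431 0.177 ] [0.5007 0.2351 0.1761] [0.516  0.2483 0.1784]
scene [355 145  29  29 477] [0.574  0.2614 0.2236] [0.5317 0.2401 0.2001] [0.592  0.2921 0.2401]
```

View pics/c1.png

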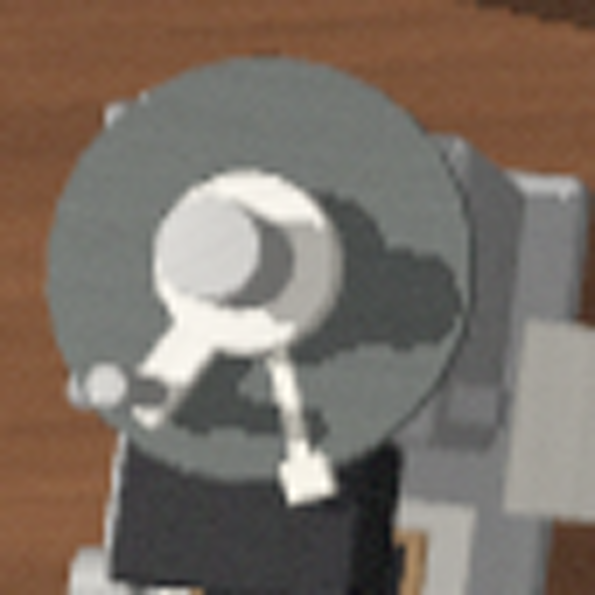

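View pics/c2.png

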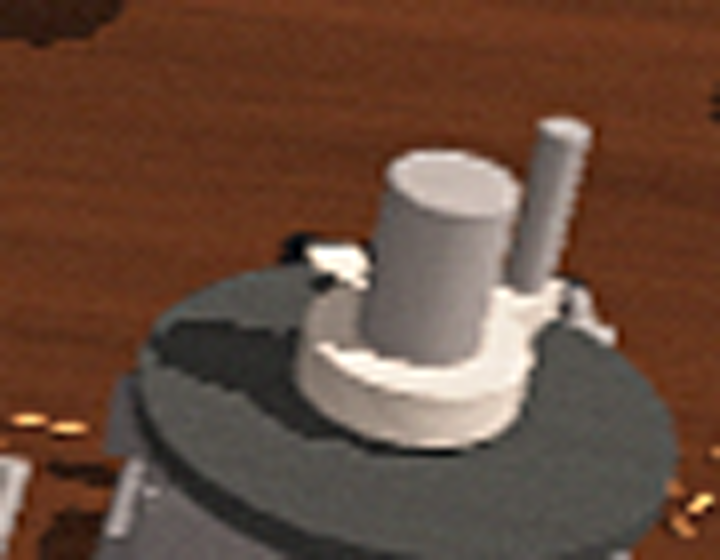

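```bash
python3 - <<'E'
from h import *
A=np.array([.573,.2558])
for u,v,z in((275,365,.1755),(297,450,.1755),(305,470,.182),(305,470,.1755)):
    q=ray(130+(u-3)/7,160+(v-3)/7,z,'top'); r=q[:2]-A; print(q,np.degrees(np.arctan2(r[1],r[0]))%360,np.hypot(*r))
E
python3 -m inch '[[[0.01,0.01,0,0,0,1,0.035],[0.01,0.01,0,0,0,1,0.035],[0.01,0.01,0,0,0,1,0.035],[0.01,0.01,0,0,0,1,0.035],[0.01,0.01,0,0,0,1,0.035],[0.01,0.01,0,0,0,1,0.035],[0.01,0.01,0,0,0,1,0.035],[0.01,0.01,0,0,0,1,0.035],[0.01,0.01,0,0,0,1,0.035],[0.01,0.01,0,0,0,1,0.035],[0.01,0.01,0,0,0,1,0.035],[0.01,0.01,0,0,0,1,0.035],[0.01,0.01,0,0,0,1,0.035],[0.01,0.01,0,0,0,1,0.035],[0.01,0.01,0,0,0,1,0.035],[0.01,0.01,0,0,0,1,0.035],[0.01,0.01,0,0,0,1,0.035],[0,0,0,0,0,0,0.035]]]'
python3 st.py 0.533 0.2862 0.204 77
```

```text
[0.54110113 0.25117251 0.1755    ] 188.25417537443258 0.03223276874975028
[0.5141128  0.24431333 0.1755    ] 191.0376449170602 0.05999704633616044
[0.50760417 0.24039511 0.182     ] 193.2551562650288 0.06718575390937653
[0.50776332 0.24181713 0.1755    ] 192.09776841154 0.06671840191892844
time_s: 43.43
position: [0.5354, 0.295, 0.3039]
orientation: [0.073, 0.997, 0.006, -0.006]
contact_force: [-0.3, 0.0, -0.0]
opening: 0.0353
t 43.43 p [0.5354 0.295  0.3039] jawang 81.63 z [-0.012   0.0129 -0.9998] F [-0.3106  0.0169 -0.0051] op 0.0353 J [ 0.3054  0.4809  1.0704  0.016   1.5978 -1.119 ]
delta [-0.0024 -0.0088 -0.0999]
turn units -0.9255875357114945
tiltfix units [-0.1484 -0.1372 -0.    ]
```

```bash
python3 -m inch '[[[-0.0024,-0.009,-0.01,-0.15,-0.14,-0.9,0.035],[0,0,-0.02,0,0,0,0.035],[0,0,-0.01,0,0,0,0.035],[0,0,0,0,0,0,0.035],[0,0,0,0,0,0,0.035]]]'
python3 st.py 0.533 0.2862 0.204 77
```

```text
time_s: 43.85
position: [0.5306, 0.2879, 0.2608]
orientation: [0.118, 0.993, -0.0, -0.0]
contact_force: [0.3, -0.5, 0.9]
opening: 0.0351
t 43.85 p [0.5306 0.2879 0.2608] jawang 76.50 z [-0.0006 -0.0008 -1.    ] F [ 0.2707 -0.5074  0.8672] op 0.0351 J [ 0.3035  0.4743  1.1893 -0.0005  1.4789 -1.0316]
delta [ 0.0024 -0.0017 -0.0568]
turn units 0.09936831102950236
tiltfix units [ 0.0088 -0.0072  0.    ]
```

```bash
python3 -m inch '[[[0.003,-0.002,-0.01,0,0,0,0.035],[0,0,-0.02,0,0,0,0.035],[0,0,-0.015,0,0,0,0.035],[0,0,-0.008,0,0,0,0.035],[0,0,0,0,0,0,0.035]]]'
python3 st.py 0.533 0.2862 0.204 77; python3 -c "
from h import *
ps,ds=snap('scene','s6');cv2.imwrite('pics/c3.png',cv2.resize(ps[90:210,300:420,::-1],None,fx=5,fy=5,interpolation=cv2.INTER_CUBIC))"
```

```text
time_s: 44.27
position: [0.5344, 0.2859, 0.2074]
orientation: [0.119, 0.993, 0.001, 0.002]
contact_force: [-0.4, -0.1, 0.1]
opening: 0.0348
t 44.27 p [0.5344 0.2859 0.2074] jawang 76.32 z [ 0.0046  0.0009 -1.    ] F [-0.3872 -0.0759  0.1337] op 0.0348 J [ 0.2984  0.5077  1.276  -0.0005  1.3532 -1.0335]
delta [-0.0014  0.0003 -0.0034]
turn units 0.1363327233471864
tiltfix units [-0.01    0.0526  0.    ]
```

View pics/c3.png

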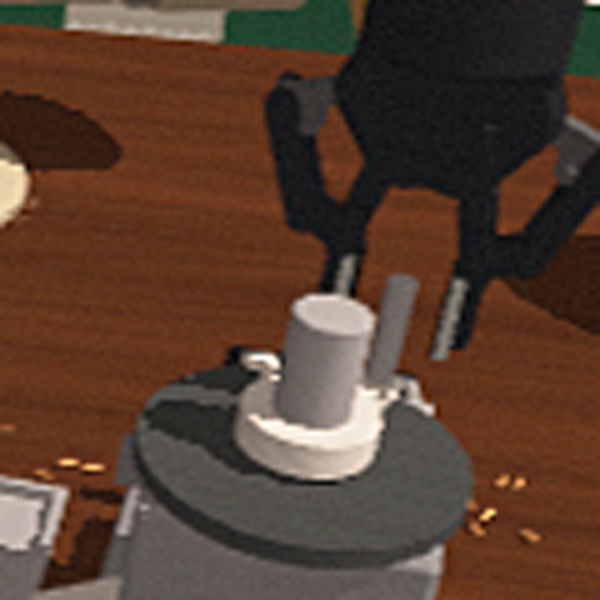

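```bash
python3 -m inch '[[[-0.001,0,-0.004,0,0,0,0.035],[0,0,0,0,0,0,0],[0,0,0,0,0,0,0],[0,0,0,0,0,0,0],[0,0,0,0,0,0,0],[0,0,0,0,0,0,0]]]'
python3 st.py 0.533 0.2862 0.204 77
python3 - <<'E'
import numpy as np
A=np.array([.573,.2558]); th=np.radians(np.linspace(142.8,191.3,9)); P=A+.05*np.stack([np.cos(th),np.sin(th)],1); print(np.diff(P,axis=0).round(4),P[-1])
E
```

```text
time_s: 44.82
position: [0.5345, 0.2861, 0.2065]
orientation: [0.119, 0.993, 0.002, 0.005]
contact_force: [-0.2, 0.6, -2.6]
opening: 0.0098
t 44.82 p [0.5345 0.2861 0.2065] jawang 76.29 z [ 0.0093  0.002  -1.    ] F [-0.2413  0.5844 -2.6329] op 0.0098 J [ 0.2988  0.5061  1.281  -0.0008  1.345  -1.0325]
delta [-0.0015  0.0001 -0.0025]
turn units 0.14225485443592162
tiltfix units [-0.0231  0.1067  0.    ]
[[-0.003  -0.0044]
 [-0.0025 -0.0047]
 [-0.002  -0.0049]
 [-0.0015 -0.0051]
 [-0.0009 -0.0052]
 [-0.0004 -0.0053]
 [ 0.0002 -0.0053]
 [ 0.0008 -0.0052]] [0.52396927 0.24600269]
```

```bash
python3 -m inch '[[[-0.003,-0.0044,0,0,0,0,0],[-0.0025,-0.0047,0,0,0,0,0],[-0.002,-0.0049,0,0,0,0,0],[-0.0015,-0.0051,0,0,0,0,0],[-0.0009,-0.0052,0,0,0,0,0]]]'
python3 st.py 0.5254 0.246 0.206 77
```

```text
time_s: 45.23
position: [0.5231, 0.267, 0.2065]
orientation: [0.117, 0.993, 0.008, 0.004]
contact_force: [-9.5, 4.8, -0.3]
opening: 0.0098
t 45.23 p [0.5231 0.267  0.2065] jawang 76.61 z [ 0.0102  0.0141 -0.9998] F [-9.5458  4.8228 -0.2631] op 0.0098 J [ 0.2678  0.4603  1.3517  0.0112  1.3161 -1.072 ]
delta [ 0.0023 -0.021  -0.0005]
turn units 0.07771959670249089
tiltfix units [-0.1613  0.1172  0.    ]
```

```bash
python3 -m inch '[[[0.0005,-0.0055,0,0,0,0,0],[0.0005,-0.0055,0,0,0,0,0],[0.0008,-0.0052,0,0,0,0,0]]]'
python3 st.py 0.5254 0.246 0.206 77
python3 lev.py l3
```

```text
time_s: 45.48
position: [0.5204, 0.2545, 0.2064]
orientation: [0.114, 0.993, 0.011, -0.0]
contact_force: [0.7, 6.9, -2.4]
opening: 0.01
t 45.48 p [0.5204 0.2545 0.2064] jawang 76.90 z [ 0.0017  0.0214 -0.9998] F [ 0.6877  6.8674 -2.4037] op 0.0100 J [ 0.2436  0.4452  1.3747  0.021   1.3149 -1.1039]
delta [ 0.005  -0.0085 -0.0004]
turn units 0.01949079258890265
tiltfix units [-0.2447  0.02    0.    ]
123 slope deg 21.72968927849164
bar 0 [nan nan nan] ((0.0, 0.0), (0.0, 0.0), 0.0)lev.py:11: RuntimeWarning: Mean of empty slice.
  print('bar',m.sum(),W[m].mean(0),cv2.minAreaRect(W[m][:,:2].astype(np.float32)))
  ret = um.true_divide(
```

```bash
python3 -m inch '[[[0.0005,-0.006,0,0,0,0,0],[0,0,0,0,0,0,0],[0,0,0,0,0,0,0]]]'
python3 st.py 0.5254 0.246 0.206 77
```

```text
time_s: 45.78
position: [0.5202, 0.2493, 0.2064]
orientation: [0.113, 0.994, 0.012, -0.0]
contact_force: [2.4, 3.9, -3.4]
opening: 0.0098
t 45.78 p [0.5202 0.2493 0.2064] jawang 77.05 z [ 0.0021  0.0241 -0.9997] F [ 2.3981  3.9187 -3.4041] op 0.0098 J [ 0.2335  0.4392  1.3837  0.0237  1.3111 -1.1173]
delta [ 0.0052 -0.0033 -0.0004]
turn units -0.009733256886099185
tiltfix units [-0.2756  0.0245  0.    ]
```

```bash
python3 -m inch '[[[0.0005,-0.0035,0,0,0,0,0],[0,0,0,0,0,0,0],[0,0,0,0,0,0,0]]]'
python3 st.py 0.5254 0.246 0.206 77
python3 -m inch '[[[0,0,0,0,0,0,0.035],[0,0,0,0,0,0,0.035],[0,0,0,0,0,0,0.035],[0,0,0.01,0,0,0,0.035],[0,0,0.03,-0.25,0,0,0.035],[0,0,0.04,0,0,0,0.035],[-0.03,-0.03,0.03,0,0,0,0.035],[-0.04,-0.04,0,0,0,0,0.035],[-0.03,-0.04,0,0,0,0,0.035],[0,-0.04,0,0,0,0,0.035]]]'
python3 lev.py l4
cat > col.py <<'E'
from h import *
import sys
p,d=load(sys.argv[1]); np.set_printoptions(precision=4,suppress=True)
cv2.imwrite('pics/'+sys.argv[1]+'c.png',cv2.resize(p[160:245,130:215,::-1],None,fx=7,fy=7,interpolation=cv2.INTER_CUBIC))
W=cloud(d,'top')[160:245,130:215]; z=W[...,2]
m=((z>.23)&(z<.245)).astype(np.uint8); n,l,s,c=cv2.connectedComponentsWithStats(m)
for i in range(1,n):
    if s[i,4]>8: q=W[l==i]; print(s[i,4],c[i]*7,cv2.minEnclosingCircle(q[:,:2].astype(np.float32)))
E
python3 col.py l4
```

```text
time_s: 46.03
position: [0.5202, 0.2463, 0.2063]
orientation: [0.112, 0.994, 0.012, -0.001]
contact_force: [1.1, 2.6, -2.9]
opening: 0.0101
t 46.03 p [0.5202 0.2463 0.2063] jawang 77.11 z [ 0.0016  0.0246 -0.9997] F [ 1.1431  2.5936 -2.9297] op 0.0101 J [ 0.2281  0.4367  1.3877  0.0245  1.3102 -1.124 ]
delta [ 0.0052 -0.0003 -0.0003]
turn units -0.022173563978105902
tiltfix units [-0.2824  0.018   0.    ]
time_s: 46.87
position: [0.4364, 0.1185, 0.3181]
orientation: [0.109, 0.994, 0.002, 0.004]
contact_force: [1.8, -0.0, 1.0]
opening: 0.0348
176 slope deg 20.662044230285503
bar 0 [nan nan nan] ((0.0, 0.0), (0.0, 0.0), 0.0)
194 [207.366  243.9536] ((0.5729086995124817, 0.256136417388916), 0.01601092331111431)
29 [247.8966 407.931 ] ((0.5215508341789246, 0.24441052973270416), 0.00453202472999692)lev.py:11: RuntimeWarning: Mean of empty slice.
  print('bar',m.sum(),W[m].mean(0),cv2.minAreaRect(W[m][:,:2].astype(np.float32)))
  ret = um.true_divide(
```

View pics/l4c.png

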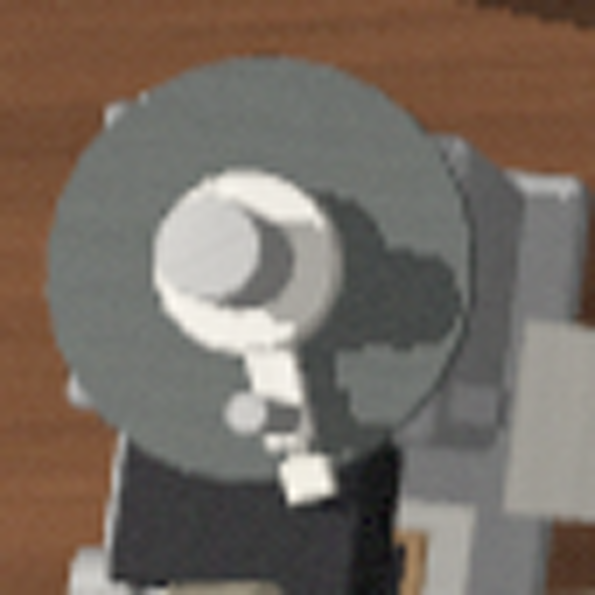

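```bash
python3 - <<'E'
from h import *
from scipy.optimize import least_squares
np.set_printoptions(precision=4,suppress=True)
angs=[]
for nm in('top0','top4','l1','l2'):
    p,d=load(nm); W=cloud(d,'top')
    # disc edge: fit circle radius .068 at z .175 using color mask disc (grey-green) left/top edge
    g=p[160:245,130:215].astype(int)
    # white: line+block pixel region
    reg=np.zeros(p.shape[:2],bool); reg[208:235,164:180]=1
    w=reg&(p.min(-1)>150)
    vs,us=np.nonzero(w); wt=p.min(-1)[w].astype(float)-140
    P=np.array([ray(u,v,.176 if v<223 else .182,'top')[:2] for u,v in zip(us,vs)])
    # disc center
    D=cloud(d,'top'); z=D[...,2]; m=np.zeros(z.shape,bool); m[160:240,125:210]=1
    hsv=cv2.cvtColor(p,cv2.COLOR_RGB2HSV)
    dm=m&(np.abs(z-.1755)<.005)
    q=[]
    for v in range(168,200):
        uu=np.nonzero(dm[v])[0]
        if len(uu)>5: q+= [ray(uu[0]-.5,v,.175,'top')[:2],ray(uu[-1]+.5,v,.175,'top')[:2]]
    q=np.array(q); f=least_squares(lambda a:np.hypot(q[:,0]-a[0],q[:,1]-a[1])-a[2],[.57,.255,.068],loss='soft_l1',f_scale=.001); c=f.x[:2]
    blk=vs>=223; 
    bc=np.average(P[blk],axis=0,weights=wt[blk]); lc=np.average(P[~blk],axis=0,weights=wt[~blk]) if (~blk).any() else bc
    for s,nme in((bc,'blk'),(lc,'line')):
        r=s-c; print(nm,nme,f.x,s,np.degrees(np.arctan2(r[1],r[0]))%360,np.hypot(*r))
E
```

```text
top0 blk [0.5728 0.2559 0.068 ] [0.5068 0.2407] 193.0268980848041 0.06776008546429343
top0 line [0.5728 0.2559 0.068 ] [0.539  0.2509] 188.49848371211624 0.03419685855970424
top4 blk [0.5727 0.2559 0.0681] [0.5068 0.2407] 193.01765598682945 0.06766231386911074
top4 line [0.5727 0.2559 0.0681] [0.539  0.2509] 188.4993741633737 0.03409453460631393
l1 blk [0.5728 0.2559 0.068 ] [0.5068 0.2407] 193.01850361102532 0.06776450528999302
l1 line [0.5728 0.2559 0.068 ] [0.539  0.2508] 188.57536922973458 0.03420949173328561
l2 blk [0.5728 0.2559 0.068 ] [0.5068 0.2407] 193.02396358320084 0.06775851292020034
l2 line [0.5728 0.2559 0.068 ] [0.539  0.2509] 188.5242827341136 0.034193036964342706
```

```bash
python3 - <<'E'
from h import *
np.set_printoptions(precision=4,suppress=True)
c=np.array([.5728,.2559])
p=np.mean([load(n)[0].astype(float) for n in('top0','top4','l1','l2')],0); d=load('l2')[1]; W=cloud(d,'top')
for v in range(208,233):
    row=p[v,162:182].min(-1); b=np.percentile(row,30); w=np.clip(row-b-50,0,None)
    u=162+(w*np.arange(20)).sum()/max(w.sum(),1e-9)
    out=[]
    for z in(.1755,.182):
        q=ray(u,v,z,'top')[:2]-c; out+= [np.degrees(np.arctan2(q[1],q[0]))%360,np.hypot(*q)]
    print(v,round(u,2),row.astype(int),np.round(out,4),'z %.4f'%W[v,int(round(u)),2])
E
```

```text
208 166.05 [233 232 232 233 234 234 235 216 210 162 118  90  75  75  72  74  76  74
  77  76] [176.3908   0.0233 180.1577   0.0238] z 0.1977
209 165.49 [206 213 221 222 212 208 198 175 162 108  88  75  74  76  75  76  74  75
  75 101] [173.9362   0.0256 177.4316   0.026 ] z 0.1964
210 166.21 [136 152 164 165 150 140 127 158 160  93  75  74  74  76  75  76 101 103
 103 116] [177.6931   0.0278 180.8435   0.0282] z 0.1776
211 169.02 [ 76  75  75  75 107 109 164 166 166 118  79  72  74  74 100 102 114 113
 114 114] [189.5975   0.0306 192.1617   0.0312] z 0.1733
212 169.56 [ 75  76  76  75 116 119 167 212 215 172 111 102 103 104 115 115 115 114
 113 115] [190.9598   0.033  193.3025   0.0337] z 0.1762
213 169.86 [ 76  75  75 102 117 118 135 229 233 205 129 118 117 118 118 118 117 117
 116 116] [191.3281   0.0353 193.5111   0.036 ] z 0.1781
214 170.05 [ 74  75 101 115 117 117 117 217 231 225 135 118 118 118 119 118 116 116
 116 117] [191.279    0.0376 193.3351   0.0382] z 0.1803
215 170.24 [ 73  73 115 116 117 118 115 193 231 232 154 119 117 116 117 115 117 116
 117 116] [191.2472   0.0398 
[... 1701 characters left out ...]
  0.0675] z 0.1766
228 173.23 [ 95  93  95  91  91  90  90  90 183 230 233 232 233 233 226 137  50  38
  35  34] [191.8611   0.0693 192.9793   0.0698] z 0.1756
229 173.6 [ 67  66  64  60  60  59  60  60 137 230 233 232 232 232 232 160  70  42
  37  32] [192.1415   0.0717 193.22     0.0721] z 0.1757
230 173.28 [ 59  59  61  61  60  60  61  60  89 229 232 212 206 191 182 124  58  40
  38  32] [191.237    0.0737 192.2985   0.0741] z 0.1742
231 172.04 [ 61  61  62  59  59  58  61  60  58 186 183 148 130  94  54  40  39  38
  37  29] [188.8793   0.0753 189.9468   0.0756] z 0.1623
232 162.0 [60 59 59 62 58 60 60 58 58 89 70 59 53 49 41 39 39 38 48 35] [172.1493   0.0767 173.344    0.0766] z 0.1618
```

```bash
python3 - <<'E'
from h import *
np.set_printoptions(precision=4,suppress=True)
c=np.array([.5728,.2559])
for nm,exp in(('l2',None),('l4',None)):
    p,d=load(nm); W=cloud(d,'top'); z=W[...,2]
    m=np.zeros(z.shape,bool); m[205:230,140:175]=1; m&=(z>.2)&(z<.245); m=cv2.connectedComponentsWithStats(m.astype(np.uint8))
    for i in range(1,m[0]):
        if m[2][i,4]>10:
            vs,us=np.nonzero(m[1]==i); 
            # top disc: rays at .237
            Q=np.array([ray(u,v,.237,'top')[:2] for u,v in zip(us,vs)]); t=z[m[1]==i]>.2335
            for q in(Q[t].mean(0),):
                r=q-c; print(nm,m[2][i,4],t.sum(),q,np.degrees(np.arctan2(r[1],r[0]))%360,np.hypot(*r))
p=load('l4')[0].astype(float)
for v in range(208,224):
    row=p[v,158:182].min(-1); b=130; w=np.clip(row-b,0,None); u=158+(w*np.arange(24)).sum()/max(w.sum(),1e-9)
    q=ray(u,v,.19,'top')[:2]-c; print(v,round(u,2),row.astype(int),np.degrees(np.arctan2(q[1],q[0]))%360,np.hypot(*q))
E
```

```text
l2 52 29 [0.533  0.2856] 143.31498257370603 0.049637951203256904
l4 47 25 [0.5242 0.2444] 193.31906107055246 0.049990600699886596
208 164.16 [194 216 230 232 229 228 230 229 228 229 232 210 195 161 117  99  80  71
  73  75  70  72  74  74] 174.88780047449342 0.02431322969340777
209 164.44 [127 162 194 195 202 213 223 208 205 199 211 174 156 137 105  74  71  69
  76  72  72  73  70  74] 176.63180182311632 0.026460929534925477
210 167.1 [112 112 122 126 147 163 176 212 212 209 214 210 211 175 106  73  69  68
  68  71  97  95  97  97] 188.40102290580185 0.029066019902557094
211 168.03 [114 111 112 111 114 110 111 212 226 227 229 230 230 216 128  75  69  73
  66  71 108 111 109 108] 191.43058231045666 0.03161597711455838
212 168.24 [116 113 116 114 113 111 113 191 225 228 227 230 231 230 136  70  68  71
  70  72 112 107 109 109] 191.41170816502319 0.0338484141091072
213 168.58 [116 113 113 113 113 115 113 164 225 227 226 230 231 231 173  99  73  74
  73  68 109 110 113 113] 191.88395534663306 0.03615194508531728
214 168.87 [114 111 112 113 112 111 111 128 224 227 226 230 231 232 190 113 
[... 713 characters left out ...]
 198 190 114 103 102 102 102 148 105  76
  75  73  71  72  88 113] 179.61018566675494 0.04820709314549046
220 165.35 [112 115 114 112 144 190 200 199 199 154 107 104 101 102 114 159 119  79
  72  75  74  73  72  92] 180.441312475165 0.05039643696488512
221 166.9 [116 112 110 115 113 147 170 166 159 117 104 103 104 103 138 164 134  77
  73  76  75  73  71  73] 184.07139840211087 0.052788053839166696
222 170.06 [114 114 114 115 114 116 122 123 112 135 199 200 181 202 177 156 119  86
  73  70  70  71  71  75] 190.91403817279866 0.05602231458654294
223 170.04 [116 112 115 112 112 115 116 112 114 130 201 207 180 193 176 156  94  82
  73  73  73  75  73  70] 190.46260506077192 0.058140373372254486
```

```bash
python3 -m inch '[[[-0.02,-0.04,0.02,0,0,0,0.035],[-0.02,-0.04,0.02,0,0,0,0.035],[0,-0.04,0,0,0,0,0.035],[0,-0.04,0,0,0,0,0.035],[0,-0.02,0,0,0,0,0.035],[0,0,0,0,0,0,0.035],[0,0,0,0,0,0,0.035]]]'
python3 lev.py l5; python3 det.py d7; python3 st.py; python3 -c "
from h import *
snap('top','f1','big'); snap('scene','f2','big')"
```

```text
time_s: 47.5
position: [0.4023, -0.0602, 0.3588]
orientation: [0.114, 0.993, -0.001, 0.01]
contact_force: [1.2, 0.5, -0.4]
opening: 0.0351
195 slope deg 21.819672653371235
bar 69 [0.39717469 0.29486869 0.11592241] ((0.3968442976474762, 0.2955491244792938), (0.06463482230901718, 0.009304170496761799), 82.39305877685547)
px [399. 180.] n 291 c 0.6167 -0.3135 z 0.0283 dim 0.0439 0.0456 jaw -81.8 TOTE own 0.091 -0.036 zstd 0.0020
px [370. 183.] n 300 c 0.6104 -0.2392 z 0.0281 dim 0.0376 0.0574 jaw -83.9 TOTE own 0.093 0.039 zstd 0.0020
px [210. 209.] n 398 c 0.5550 0.1756 z 0.0293 dim 0.0290 0.1254 jaw -85.9 delta 0.1525 0.2348
px [405. 215.] n 333 c 0.5261 -0.3240 z 0.0282 dim 0.0374 0.0599 jaw -87.3 TOTE own 0.000 -0.036 zstd 0.0019
px [377. 219.] n 300 c 0.5169 -0.2506 z 0.0280 dim 0.0438 0.0446 jaw -84.2 TOTE own -0.001 0.038 zstd 0.0022
px [417. 239.] n 352 c 0.4624 -0.3506 z 0.0278 dim 0.0373 0.0602 jaw -86.8 TOTE own -0.066 -0.056 zstd 0.0022
px [383. 254.] n 346 c 0.4268 -0.2605 z 0.0282 dim 0.0368 0.0602 jaw -83.2 TOTE own -0.092 0.038 zstd 0.0021
t 47.60 p [ 0.4025 -0.0592  0.3585] jawang 76.99 z [ 0.0189 -0.0048 -0.9998] F [0.1403 0.6123 0.1714] op 0.0349 J [-0.4384 -0.0317  1.5705  0.0037  1.5837 -1.782 ]
```

View pics/f1.png

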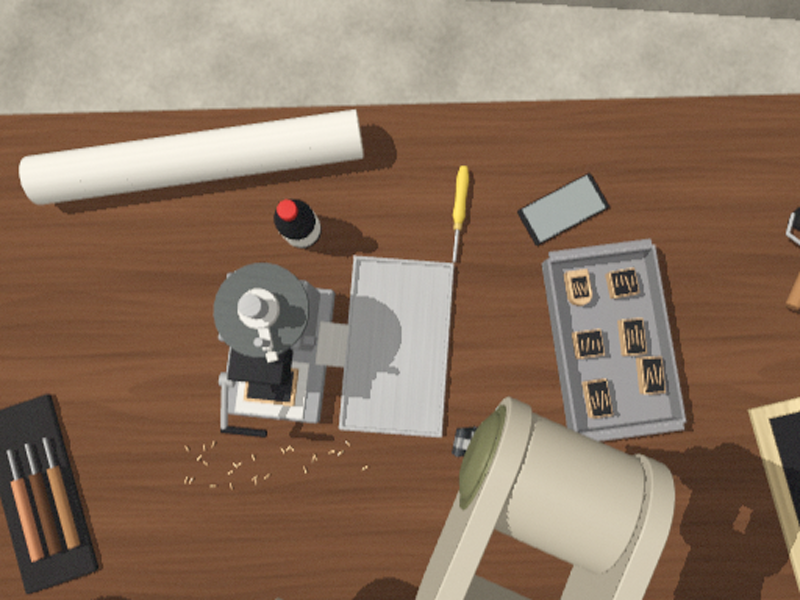

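View pics/f2.png

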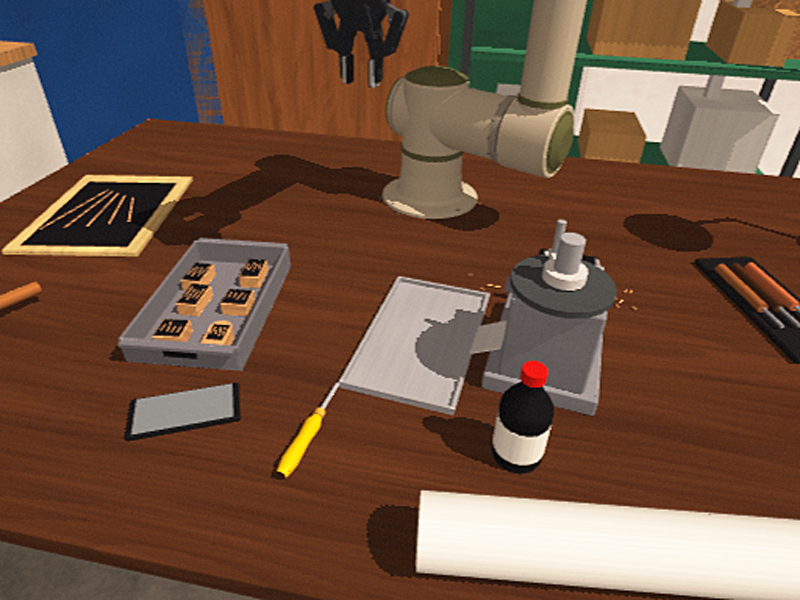

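```bash
python3 -m inch '[[[0,0,0,0,0,0,0.035],[0,0,0,0,0,0,0.035],[0,0,0,0,0,0,0.035],[0,0,0,0,0,0,0.035],[0,0,0,0,0,0,0.035],[0,0,0,0,0,0,0.035]]]'; python3 det.py d8 | grep TOTE; python3 - <<'E'
from h import *
p,d=load('d8'); W=cloud(d,'top'); z=W[...,2]
for (u,v) in((417,239),(405,215),(383,254)):
    q=W[v-6:v+7,u-4:u+5].reshape(-1,3); A=np.c_[q[:,:2]-q[:,:2].mean(0),np.ones(len(q))]; print(np.linalg.lstsq(A,q[:,2],rcond=None)[0])
cv2.imwrite('pics/f3.png',cv2.resize(p[145:290,345:445,::-1],None,fx=4,fy=4,interpolation=cv2.INTER_CUBIC))
E
```

```text
time_s: 48.2
position: [0.4027, -0.0556, 0.3581]
orientation: [0.11, 0.994, -0.001, 0.009]
contact_force: [0.9, 0.1, 0.1]
opening: 0.035
px [399. 180.] n 295 c 0.6168 -0.3137 z 0.0282 dim 0.0443 0.0448 jaw -82.0 TOTE own 0.091 -0.036 zstd 0.0022
px [370. 183.] n 303 c 0.6106 -0.2397 z 0.0282 dim 0.0371 0.0578 jaw -82.5 TOTE own 0.093 0.038 zstd 0.0020
px [405. 215.] n 340 c 0.5260 -0.3240 z 0.0283 dim 0.0368 0.0597 jaw -87.0 TOTE own 0.000 -0.036 zstd 0.0021
px [377. 219.] n 299 c 0.5169 -0.2503 z 0.0282 dim 0.0439 0.0454 jaw -84.3 TOTE own -0.001 0.038 zstd 0.0019
px [417. 239.] n 346 c 0.4623 -0.3509 z 0.0282 dim 0.0369 0.0597 jaw -87.9 TOTE own -0.066 -0.056 zstd 0.0020
px [383. 254.] n 342 c 0.4269 -0.2606 z 0.0284 dim 0.0365 0.0600 jaw -82.3 TOTE own -0.092 0.038 zstd 0.0021
[0.00454904 0.02321583 0.02857168]
[-0.00387872 -0.00532629  0.02846032]
 ** On entry to DLASCL parameter number  4 had an illegal value
 ** On entry to DLASCL parameter number  4 had an illegal valueTraceback (most recent call last):
  File "<stdin>", line 4, in <module>
    x, resids, rank, s = _umath_linalg.lstsq(a, b, rcond,
                         ~~~~~~~~~~~~~~~~~~~^^^^^^^^^^^^^
                                             signature=signature)
                                             ^^^^^^^^^^^^^^^^^^^^
    raise LinAlgError("SVD did not converge in Linear Least Squares")
numpy.linalg.LinAlgError: SVD did not converge in Linear Least Squares
```

Every block is flat: the knocked one's top is level within about 1.3° and it has stopped moving. The lever is down, the collar is over the mark, and the robot is clear. I'm handing in.

```bash
python3 -c "
from plant import arm,status
print(arm.finish_job()); print(status.get_obs()['time_s'])"
```

```text
the job is handed in; nothing more can be done
None
the job is handed in; nothing more can be done
```

I did the whole job in the order asked and handed it in at about 48 s; the hand-in gives no verdict.

- **Lift lever, up:** I raised it against its stop. The arm measured 35.2° above level, against 35.5° for fully up.
- **Blocks:** All six were present and are now in the tote. In the last picture their tops were at 28 mm, as they should be for blocks flat on the floor, and none was stacked or leaning. One was knocked a few centimetres inside the tote late in the run. It had stopped moving and lay flat (about 1.3° from level by depth), so I left it there.
- **Lift lever, down:** I pushed it back to its lower stop, and then pushed once more from above because the first release may have let it rise slightly. The last check measured 21.8° below level, which is fully down. The first push peaked at about 94 N on the tool and the second at about 53 N, both through the fingers and under the 120 N wrist limit.
- **Lock collar:** I turned it last. The mark measured about 191.5° around the collar's axis. The collar's arm measured about 191.7°, but the pin came out at 192.8° and 193.3° by two methods, so it may be 1–2° past the mark. I judged this close enough and did not adjust it.
- **Bystanders:** The gouge, phone and ink bottle look unmoved in the final pictures.

One check failed: the levelness fit stopped on a block with missing depth readings. It had finished for the knocked block and one neighbour. The other four I judged flat from their heights alone.

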